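Pack the umpire's display row into the match case

ROBOT

A 6-joint arm with a two-finger parallel gripper is mounted at the origin on the work surface. World frame = base frame: x ahead of the robot, y to its left, z up, the work surface at z = 0. Lengths are in m, angles in rad, forces in N, time in s.
With the tool pointing down it reaches from about 0.4 to 0.825 m from the base axis. Payload 7 kg.
Tool frame: the origin (TCP) lies on the centre line of the jaws, within the pads' length; the fingertips stand tip_reach ahead of it and the grasp point (between the pads) is the TCP (tip_reach is the distance from the TCP to the fingertips, in m); z points along the fingers, y is the line along which they close (so a half turn about z gives the same grasp; the last joint's range is limited). The gripper opens to 88 mm and grips with 3 to 60 N. Pads are 19 mm wide; open, the fingers measure 130 mm over their backs; the gripper's body (78 mm by 193 mm) begins 47 mm behind the grasp point.
Start: joints at [-0.895, 0.359, 0.012, 0, -1.224, -0.288], TCP at [0.255, -0.625, 0.246] pointing down, gripper open.
Joint ranges: [-3.07, 3.07], [-1.43, 2.12], [-1.02, 1.25], [-3.03, 1.67], [-3.05, -0], [-3.03, 3.03]. Speed limits (rad/s): [2.39, 2.39, 3.01, 3.14, 3.14, 3.14].

INTERFACE

Orientations are given as [roll, pitch, yaw] about the fixed x, y, z axes, in that order (R = Rz(yaw) Ry(pitch) Rx(roll)).
In Python, from station import get_state, grab_frame, calibration, job_done, find_in, mark_of, tip_reach gives the robot as it stands.
- The arm moves only by the shell command python3 -m handwheel 'ROWS' [OPENING] [FORCE]. ROWS is JSON, a list of rows, each an object with "delta_pos": the shift along the world's x, y, z in units of 30 mm (1.0 is 30 mm), a list of three; "dr": the turn, a rotation vector about the world's x, y, z in degrees, a list of three. In form: [{"delta_pos": [tx, ty, tz], "dr": [rx, ry, rz]}, ...]. A call has 1 to 10 rows; each row shifts and turns the commanded pose from where the row before left it; what a row does not reach is not made up. A row lasts 1/10 s, in which the tool goes at most 50 mm and 8.59 degrees, less where a joint would pass 70% of its speed; a pose out of reach is approached as far as the arm can. A call is refused whole if a number of a shift passes 1 or a number of a turn 8.59, either way. A call with a gripper value outside its range is refused whole. OPENING is the closure, from -1 (fully open) to 1 (shut), set as the call begins (- or left out, the last holds). The fingers move at their own pace and stop on an object; FORCE is the grip in N (left out, the last holds). Time passes only in rows, so rows that do not move let the fingers close. It gives the time, the measured TCP pose, the force, the opening and the grip force at its end, in the units of the state.
- get_state(): the state, without advancing time (a new reading comes with each control period).
- grab_frame(name): name is "side" or "top" or "wrist"; returns the picture (480x640x3 uint8, red, green, blue); there is no depth.
- calibration(name): a dict with "fx", "fy", "cx", "cy" (pixels), "extrinsics" (4x4, takes a point from world to camera coordinates). Camera axes: x right, y down, z forward; pixel columns grow to the right and rows downward; lengths in m; the calibration is good to about 2 mm. A picture is of the moment at which its call begins: read the wrist's pose just before it. calibration takes no time and is no camera call; for the wrist camera it gives the pose at the moment of the call.
- job_done(): hands the job in; it is judged then, once.
Trained networks look in the newest picture that a camera, given by its name, has taken for a name from the list of things; names that differ only in an ending like _2 or _b are one class to them, and where a whole thing is asked for, a point or a joint stands for the part that bears it (a point fixed in the world has none). Each returns a list of dicts, best first, with "conf" (0 to 1); they miss things now and then, are a little off and sometimes report something else, mostly with a low value. They report only what shows in the picture. A call takes as long as a camera call.
- find_in(camera, query): "location" ([column, row] in pixels, amid what is visible of it).
- mark_of(camera, query): "location" ([column, row] in pixels: a listed point, or the origin of a listed thing).
The state is a dict: "t": time; "q": joint angles; "qd": joint speeds; "joint_efforts": joint torques, N m; "eef_pos": TCP position; "ee_rot": TCP orientation; "force": force on the tool from outside, world axes, zero at the start; "moment": the same for the moment, N m; "width": finger opening in m; "gripper_force": force on a finger pad.
Only numpy, scipy, OpenCV 4.12 (cv2) and the standard library are available. Lean on these libraries where they do the work, as an engineer would, in place of code of your own. Each camera call takes 0.05 s, during which the arm holds its last target. There are 200 camera calls.

TASK

Pack the umpire's things for the match: move the three bails from the display rests into the three cradles of the open case, keeping the same left-to-right order that they have in the row now, each lying fully down in its cradle; and press the blue whistle fully home, flat, into its own whistle-shaped cutout in the case. Don't knock or shift the boxed red ball.

Things in the scene. Friction and masses are not known exactly. Their poses are not given: they have to be found in the camera images.
- bail_pale: cricket bail, pale straw varnish, 110 mm long, lying level. Origin on its axis at mid-barrel, own x along it (it may have rolled about x). Barrel 20 mm in diameter, 54 mm long (x -27 to +27); thinner spigots, 9 mm in diameter, run on to x +62 and x -48. Grip it across the barrel.
- bail_red: cricket bail, red-brown varnish, 110 mm long, lying level. Origin on its axis at mid-barrel, own x along it (it may have rolled about x). Barrel 20 mm in diameter, 54 mm long (x -27 to +27); thinner spigots, 9 mm in diameter, run on to x +62 and x -48. Grip it across the barrel.
- bail_dark: cricket bail, nearly black varnish, 110 mm long, lying level. Origin on its axis at mid-barrel, own x along it (it may have rolled about x). Barrel 20 mm in diameter, 54 mm long (x -27 to +27); thinner spigots, 9 mm in diameter, run on to x +62 and x -48. Grip it across the barrel.
- rest_pale: fixed display rest that holds the pale bail at the start and marks its place in the row. Walnut foot 124 x 40 x 8 mm; two brass V forks at x -35 and +35, open upwards, 38 mm high. Origin: centre of underside; x along the bail, y left along the row (seen from the robot), z up. The bail's axis lies 30 mm up, 22 mm above the foot; fingers fit between the forks.
- rest_red: fixed display rest that holds the red-brown bail at the start and marks its place in the row. Walnut foot 124 x 40 x 8 mm; two brass V forks at x -35 and +35, open upwards, 38 mm high. Origin: centre of underside; x along the bail, y left along the row (seen from the robot), z up. The bail's axis lies 30 mm up, 22 mm above the foot; fingers fit between the forks.
- rest_dark: fixed display rest that holds the black bail at the start and marks its place in the row. Walnut foot 124 x 40 x 8 mm; two brass V forks at x -35 and +35, open upwards, 38 mm high. Origin: centre of underside; x along the bail, y left along the row (seen from the robot), z up. The bail's axis lies 30 mm up, 22 mm above the foot; fingers fit between the forks.
- whistle: blue whistle lying on its side, 20 mm high. Origin: centre of the round barrel (24 mm in diameter), at the underside; z up. x points along the mouthpiece, which ends at x +38 and is 11 mm wide (y +1 to +12); split ring at the back to x -24. It lies on a 22 mm high stand in the row, whose post (14 mm wide) leaves both sides free: grip the barrel along y.
- bail_insert: fixed grey insert in the open case, 150 x 194 x 38 mm. Origin: centre of underside; x away from the robot, y left, z up. Three cradles along x at y +68, 0, -68: V notches (26 mm wide at z 38, 10 at z 24) in two ridges 14 thick at x -42 and +42 take the spigots, either way round; the barrel and fingers go between (trough floor z 6). Bail axis at z 28.5 when home. Case rim at z 46.
- whistle_insert: fixed grey insert at the case's left or right end, 150 x 96 x 38 mm. x: mouthpiece direction, y left, z up. Origin: underside, below the barrel's place; home, the whistle's origin is at z 24, axes as here. Finger trough x -32 to 16, floor z 6. Mouthpiece channel x 16-50, y -7 to 20; two orange sprung lips (x 20-32, to z 42) grip it: press down a few N to the floor; the shut gripper may press its top.
- ball_cube: bystander: red ball in a loose clear acrylic cube of 86 mm with a steel press button, behind the row on the display board. Origin: centre of underside.

How it is judged:
By the outcome, as a careful person would: the job done as asked, in the order asked, and still so for the second after the job is handed in, with the robot touching nothing.
It also fails if it takes over 118 s, if anything falls off the work surface, if the arm or the gripper's body presses on something with over 40 N, if the wrist force passes 120 N, or if a joint passes its speed limit or range.

## Working session

There is one attempt and no reset: what is moved stays moved. The work goes in short steps, Python scripts to look and compute and a shell command to move; the robot and the scene stay as the last step left them, time stands still between calls to the robot, and variables do not carry over. Pictures are saved under pics/ and viewed, at most 17 in all, crops included, and the job is handed in when it is done.

```bash
mkdir -p pics; ls; cat > h.py <<'E'
import numpy as np, cv2, json
from station import *
def ray(cam,px):
    c=calibration(cam); E=np.array(c["extrinsics"]); R=E[:3,:3]; t=E[:3,3]
    d=R.T@np.array([(px[0]-c["cx"])/c["fx"],(px[1]-c["cy"])/c["fy"],1.]); return -R.T@t,d/np.linalg.norm(d)
def atz(cam,px,z):
    o,d=ray(cam,px); return o+d*(z-o[2])/d[2]
def tri(a,b):
    (o1,d1),(o2,d2)=a,b
    A=np.stack([d1,-d2],1); s=np.linalg.lstsq(A,o2-o1,rcond=None)[0]
    p,q=o1+s[0]*d1,o2+s[1]*d2; return (p+q)/2,np.linalg.norm(p-q)
def save(cam,n):
    f=grab_frame(cam); cv2.imwrite(f"pics/{n}.png",f[:,:,::-1]); return f
E
python3 - <<'E'
from h import *
np.set_printoptions(precision=4,suppress=True)
s=get_state(); print(s["eef_pos"],s["ee_rot"],s["width"],s["force"],tip_reach,s["t"])
names="bail_pale bail_red bail_dark rest_pale rest_red rest_dark whistle bail_insert whistle_insert ball_cube".split()
R={}
for c in("top","side"):
    save(c,c+"0")
    print(c,atz(c,[320,240],0), ray(c,[320,240]))
    for n in names:
        r=mark_of(c,n)[:3]; R[c,n]=r
        print(c,n,[(np.round(x["location"],1).tolist(),round(x["conf"],2)) for x in r])
for n in names:
    if R["top",n] and R["side",n]: print(n,*tri(ray("top",R["top",n][0]["location"]),ray("side",R["side",n][0]["location"])))
save("wrist","wrist0"); print(get_state()["t"])
E
```

```text
pics
[ 0.2551 -0.6245  0.2446] [ 3.1399 -0.0001 -2.7539] 0.08796528343154202 [-0.3672  0.386   0.7122] 0.019 0.0
top [ 0.5793 -0.0169  0.    ] (array([ 0.3644, -0.0064,  1.2475]), array([ 0.1698, -0.0083, -0.9854]))
top bail_pale [([167.1, 255.5], 0.61)]
top bail_red [([195.2, 254.2], 0.73)]
top bail_dark [([223.5, 258.1], 0.71)]
top rest_pale [([169.9, 254.9], 0.95)]
top rest_red [([195.8, 255.2], 0.72)]
top rest_dark [([223.6, 260.2], 0.56)]
top whistle [([248.5, 251.8], 0.51)]
top bail_insert [([413.2, 257.3], 0.85)]
top whistle_insert [([355.6, 252.9], 0.88)]
top ball_cube [([234.1, 209.0], 0.72)]
side [ 0.5993 -0.0724  0.    ] (array([0.2307, 0.7494, 0.5668]), array([ 0.3463, -0.7722, -0.5326]))
side bail_pale [([235.6, 385.5], 0.67), ([225.3, 306.0], 0.58), ([351.1, 232.2], 0.45)]
side bail_red [([261.0, 352.6], 0.6), ([287.2, 324.8], 0.6)]
side bail_dark [([287.7, 323.4], 0.83)]
side rest_pale [([237.2, 400.9], 0.93), ([286.9, 325.0], 0.3)]
side rest_red [([263.2, 368.5], 0.67)]
side rest_dark [([286.5, 342.4], 0.84)]
side whistle [([293.3, 301.3], 0.58)]
side bail_insert []
side whistle_insert [([352.0, 232.1], 0.8), ([224.2, 305.8], 0.36)]
side ball_cube [([223.8, 306.3], 0.69)]
bail_pale [0.5255 0.3641 0.0394] 0.0006259121709948303
bail_red [0.529  0.2943 0.0361] 0.0030152077087087664
bail_dark [0.5214 0.2232 0.0371] 0.001199779736607412
rest_pale [0.5286 0.365  0.0095] 0.005025989138474897
rest_red [0.5277 0.2983 0.009 ] 0.008249944659947033
rest_dark [0.5209 0.2293 0.0028] 0.0002180262622285796
whistle [0.5409 0.163  0.0296] 0.001409632454727011
whistle_insert [ 0.544  -0.1085  0.0138] 0.0031096296003239087
ball_cube [0.6526 0.2066 0.0137] 0.00228633089694953
1.15
```

```bash
python3 - <<'E'
import cv2
a=cv2.imread("pics/top0.png")[170:320,140:480]; cv2.imwrite("pics/topc.png",cv2.resize(a,(800,353),interpolation=cv2.INTER_CUBIC))
E
```

```text
(no output)
```

View pics/topc.png

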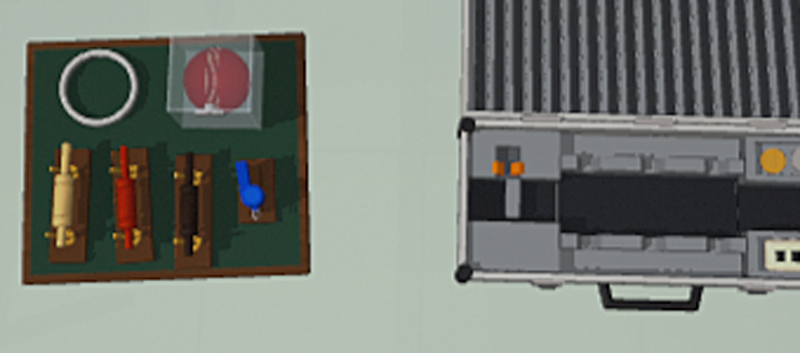

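View pics/side0.png

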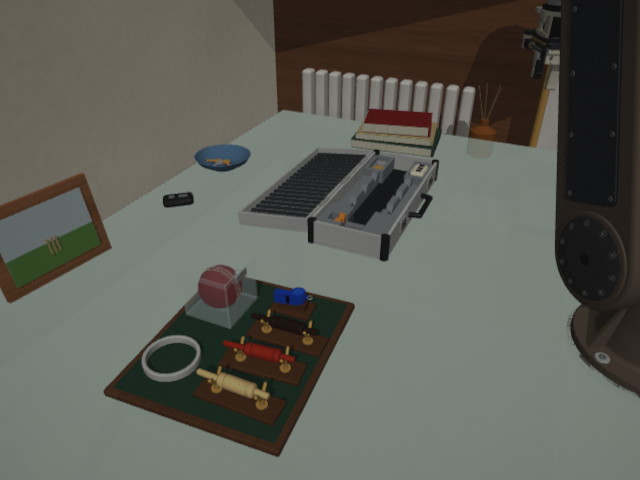

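The top view shows the row, left to right: pale (167,255), red (195,254), dark (223,258), whistle (248,252) and the ball cube behind them. The case is on the right, with the whistle insert at its left end (356,253) and the bail insert at (413,257). The side view agrees. I'll move over the case for a close look.

```bash
python3 -m handwheel '[{"delta_pos":[0.65,0.95,0.23],"dr":[0,0,-1.5]},{"delta_pos":[0.65,0.95,0.23],"dr":[0,0,-1.5]},{"delta_pos":[0.65,0.95,0.23],"dr":[0,0,-1.5]},{"delta_pos":[0.65,0.95,0.23],"dr":[0,0,-1.5]},{"delta_pos":[0.65,0.95,0.23],"dr":[0,0,-1.5]},{"delta_pos":[0.65,0.95,0.23],"dr":[0,0,-1.5]},{"delta_pos":[0.65,0.95,0.23],"dr":[0,0,-1.5]},{"delta_pos":[0.65,0.95,0.23],"dr":[0,0,-1.5]}]' 0.05 20
python3 -m handwheel '[{"delta_pos":[0.65,0.95,0.23],"dr":[0,0,-1.5]},{"delta_pos":[0.65,0.95,0.23],"dr":[0,0,-1.5]},{"delta_pos":[0.65,0.95,0.23],"dr":[0,0,-1.5]},{"delta_pos":[0.65,0.95,0.23],"dr":[0,0,-1.5]},{"delta_pos":[0.65,0.95,0.23],"dr":[0,0,-1.5]},{"delta_pos":[0.65,0.95,0.23],"dr":[0,0,-1.5]},{"delta_pos":[0.65,0.95,0.23],"dr":[0,0,-1.2]},{"delta_pos":[0,0,0],"dr":[0,0,0]},{"delta_pos":[0,0,0],"dr":[0,0,0]}]'
python3 - <<'E'
from h import *
np.set_printoptions(precision=4,suppress=True)
s=get_state(); print(s["eef_pos"],s["ee_rot"],s["width"])
save("wrist","w1"); print(ray("wrist",[320,240]), atz("wrist",[320,240],0))
for n in ["bail_insert","whistle_insert"]:
    for x in mark_of("wrist",n)[:2]: print(n,x, atz("wrist",x["location"],0.01))
E
```

```text
t: 1.95
eef_pos: [0.4118, -0.3956, 0.3013]
ee_rot: [-3.141, 0.0, -2.964]
force: [0.2, -0.5, -0.2]
width: 0.0422
gripper_force: 0.0
t: 2.85
eef_pos: [0.548, -0.1967, 0.349]
ee_rot: [3.142, -0.0, -3.139]
force: [-0.3, -0.4, -0.4]
width: 0.0415
gripper_force: 0.0
[ 0.548  -0.1967  0.349 ] [ 3.1416 -0.0001 -3.1395] 0.041526553432154494
(array([ 0.4785, -0.197 ,  0.4892]), array([ 0.2539, -0.004 , -0.9672])) [ 0.6069 -0.199   0.    ]
bail_insert {'location': [270.8, 186.6], 'conf': 0.64} [ 0.5345 -0.2612  0.01  ]
whistle_insert {'location': [385.2, 193.3], 'conf': 0.91} [ 0.5429 -0.1173  0.01  ]
```

View pics/w1.png

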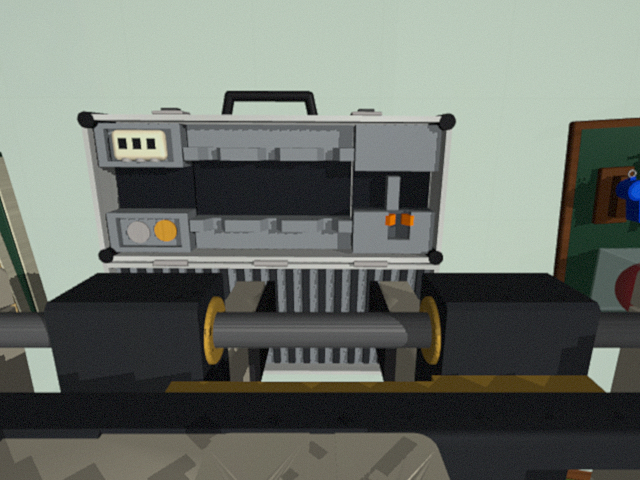

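The wrist view, with image up pointing toward the robot, shows the bail insert around (272,187), ridges at rows ~150 and ~225, and the whistle insert around (395,190) with its orange lips at row 220. I'll go lower for finer pixels.

```bash
python3 -m handwheel '[{"delta_pos":[0,-0.15,-0.8],"dr":[0,0,0]},{"delta_pos":[0,-0.15,-0.9],"dr":[0,0,0]},{"delta_pos":[0,-0.15,-0.9],"dr":[0,0,0]},{"delta_pos":[0,-0.15,-0.9],"dr":[0,0,0]},{"delta_pos":[0,-0.15,-0.9],"dr":[0,0,0]},{"delta_pos":[0,-0.15,-0.8],"dr":[0,0,0]},{"delta_pos":[0,0,0],"dr":[0,0,0]},{"delta_pos":[0,0,0],"dr":[0,0,0]}]'
python3 - <<'E'
from h import *
np.set_printoptions(precision=4,suppress=True)
f=save("wrist","w2"); c=calibration("wrist"); print(c["fx"],c["cx"],c["cy"]); np.save("w2E.npy",c["extrinsics"])
for n in ["bail_insert","whistle_insert"]:
    for x in mark_of("wrist",n)[:2]: print(n,x, atz("wrist",x["location"],0.01))
a=f[:300,:,::-1]; cv2.imwrite("pics/w2c.png",cv2.resize(a,(800,375),interpolation=cv2.INTER_CUBIC))
E
```

```text
t: 3.8
eef_pos: [0.5475, -0.2252, 0.1935]
ee_rot: [-3.141, -0.001, 3.141]
force: [-0.2, -0.2, -0.1]
width: 0.0416
gripper_force: 0.0
379.70885972240796 321.8919257087878 242.0187913376559
bail_insert {'location': [282.2, 205.4], 'conf': 0.9} [ 0.5342 -0.2587  0.01  ]
whistle_insert {'location': [452.2, 218.0], 'conf': 0.95} [ 0.5455 -0.1106  0.01  ]
```

View pics/w2c.png

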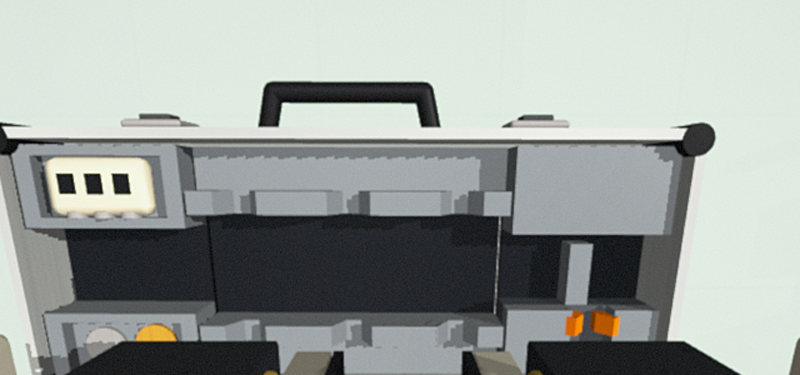

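```bash
cat > ov.py <<'E'
import numpy as np, cv2
K=(379.7,321.9,242.0)
E=np.load("w2E.npy")
def proj(P):
    p=(E[:3,:3]@np.array(P).T).T+E[:3,3]
    return np.stack([K[1]+K[0]*p[:,0]/p[:,2],K[2]+K[0]*p[:,1]/p[:,2]],1)
def draw(img,s,T,lines,col):
    x,y,z,a=T; c,sn=np.cos(a),np.sin(a)
    for L in lines:
        P=[[x+c*p[0]-sn*p[1],y+sn*p[0]+c*p[1],z+p[2]] for p in np.array(L)/1000]
        cv2.polylines(img,[np.round(proj(P)*s*16).astype(int)],False,col,1,cv2.LINE_AA,4)
bl=[]
for xr in(-49,-35,35,49):
    L=[[xr,-97,38]]
    for y in(-68,0,68): L+=[[xr,y-13,38],[xr,y-5,24],[xr,y+5,24],[xr,y+13,38]]
    bl.append(L+[[xr,97,38]])
wl=[[[-32,-30,6],[-32,30,6]],[[16,-20,38],[16,-7,38],[50,-7,38],[50,20,38],[16,20,38],[16,40,38]],[[20,-7,42],[32,-7,42]],[[20,20,42],[32,20,42]],[[-32,-30,38],[-32,40,38]],[[0,-7,24],[0,7,24]],[[-12,0,24],[12,0,24]]]
E
python3 - <<'E'
from ov import *
img=cv2.imread("pics/w2.png")[120:300]; E[:]=E
s=2.0
# crop rows 120.. cols 120..520
big=cv2.resize(cv2.imread("pics/w2.png"),None,fx=s,fy=s,interpolation=cv2.INTER_CUBIC)
draw(big,s,(0.534,-0.2587,0.008,0),bl,(0,0,255)); draw(big,s,(0.5455,-0.1106,0.008,0),wl,(0,255,0))
cv2.imwrite("pics/ov1.png",big[220:600,270:1070])
E
```

```text
(no output)
```

View pics/ov1.png

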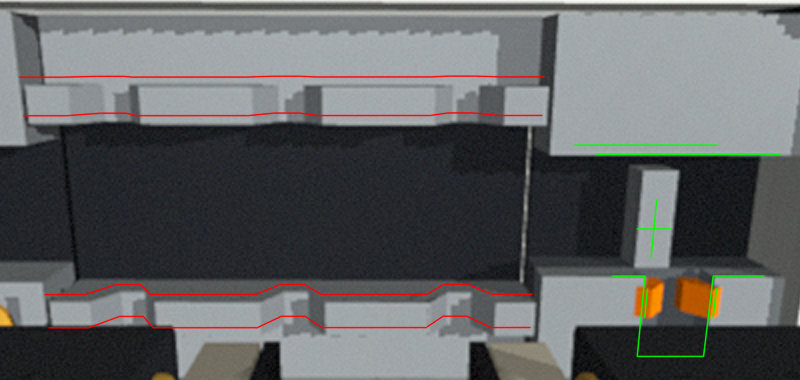

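The overlay fits once the bail insert is shifted about (+3.4, +2) mm, giving (0.5375, -0.2567). The support post sits at crop (659,215) and the lips at (648,298) and (700,298). I'll look closer over the whistle insert, then move on to the row.

```bash
python3 -m handwheel '[{"delta_pos":[0.4,0.75,0],"dr":[0,0,0]},{"delta_pos":[0.4,0.75,0],"dr":[0,0,0]},{"delta_pos":[0.4,0.75,0],"dr":[0,0,0]},{"delta_pos":[0.4,0.75,0],"dr":[0,0,0]},{"delta_pos":[0.3,0.75,0],"dr":[0,0,0]},{"delta_pos":[0,0,0],"dr":[0,0,0]},{"delta_pos":[0,0,0],"dr":[0,0,0]}]'
python3 - <<'E'
from h import *
f=save("wrist","w3"); np.save("w2E.npy",calibration("wrist")["extrinsics"])
from ov import *
np.set_printoptions(precision=4,suppress=True)
for n in ["bail_insert","whistle_insert"]:
    for x in mark_of("wrist",n)[:2]: print(n,x, atz("wrist",x["location"],0.008))
s=2.5
big=cv2.resize(cv2.imread("pics/w3.png"),None,fx=s,fy=s,interpolation=cv2.INTER_CUBIC)
draw(big,s,(0.5375,-0.2567,0.008,0),bl,(0,0,255)); draw(big,s,(0.5455,-0.1088,0.008,0),wl,(0,255,0))
cv2.imwrite("pics/ov2.png",big[150:700,300:1100])
E
```

```text
t: 4.65
eef_pos: [0.6052, -0.1113, 0.1941]
ee_rot: [3.142, 0.002, -3.14]
force: [0.3, -0.5, -0.3]
width: 0.0415
gripper_force: 0.0
bail_insert {'location': [142.9, 138.5], 'conf': 0.67} [ 0.5345 -0.2598  0.008 ]
whistle_insert {'location': [318.7, 149.1], 'conf': 0.68} [ 0.5429 -0.1144  0.008 ]
```

View pics/ov2.png

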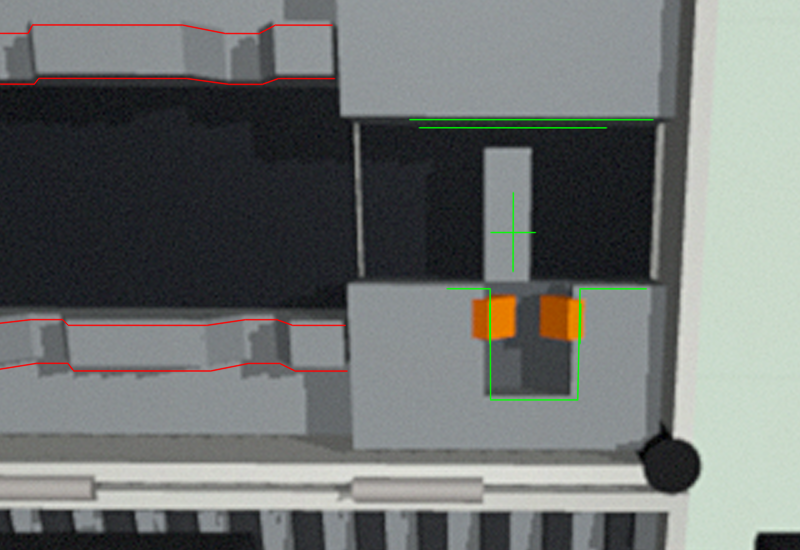

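```bash
python3 -m handwheel '[{"delta_pos":[-0.3,1,0.3],"dr":[0,0,0]},{"delta_pos":[-0.3,1,0.3],"dr":[0,0,0]},{"delta_pos":[-0.3,1,0],"dr":[0,0,0]},{"delta_pos":[-0.3,1,0],"dr":[0,0,0]},{"delta_pos":[-0.3,1,0],"dr":[0,0,0]},{"delta_pos":[-0.3,1,0],"dr":[0,0,0]},{"delta_pos":[0,1,0],"dr":[0,0,0]},{"delta_pos":[0,1,0],"dr":[0,0,0]},{"delta_pos":[0,1,0],"dr":[0,0,0]},{"delta_pos":[0,1,0],"dr":[0,0,0]}]'
python3 -m handwheel '[{"delta_pos":[0,0.5,0],"dr":[0,0,0]},{"delta_pos":[0,0.5,0],"dr":[0,0,0]},{"delta_pos":[0,0.5,0],"dr":[0,0,0]},{"delta_pos":[0,0,0],"dr":[0,0,0]},{"delta_pos":[0,0,0],"dr":[0,0,0]}]'
python3 - <<'E'
from h import *
np.set_printoptions(precision=4,suppress=True)
f=save("wrist","w4"); print(get_state()["eef_pos"])
for n,z in dict(bail_pale=.038,bail_red=.038,bail_dark=.038,rest_pale=.008,rest_red=.008,rest_dark=.008,whistle=.03).items():
    for x in mark_of("wrist",n)[:2]: print(n,x, atz("wrist",x["location"],z))
np.save("w2E.npy",calibration("wrist")["extrinsics"])
E
```

```text
t: 5.8
eef_pos: [0.5508, 0.1886, 0.2115]
ee_rot: [3.141, 0.001, 3.141]
force: [-0.0, -0.9, 0.2]
width: 0.0415
gripper_force: 0.0
t: 6.3
eef_pos: [0.5507, 0.2329, 0.211]
ee_rot: [-3.141, -0.0, -3.141]
force: [0.8, -0.4, 0.0]
width: 0.0417
gripper_force: 0.0
[0.5507 0.2327 0.211 ]
bail_pale {'location': [481.6, 196.3], 'conf': 0.75} [0.5266 0.3653 0.038 ]
bail_pale {'location': [403.1, 191.3], 'conf': 0.49} [0.5224 0.3001 0.038 ]
bail_red {'location': [401.8, 192.6], 'conf': 0.79} [0.5235 0.2991 0.038 ]
bail_dark {'location': [322.5, 188.9], 'conf': 0.71} [0.5205 0.2336 0.038 ]
bail_dark {'location': [469.6, 192.6], 'conf': 0.48} [0.5236 0.3551 0.038 ]
rest_pale {'location': [469.3, 191.3], 'conf': 0.86} [0.5265 0.3665 0.008 ]
rest_pale {'location': [319.2, 187.5], 'conf': 0.16} [0.523  0.2308 0.008 ]
rest_red {'location': [398.8, 190.9], 'conf': 0.87} [0.5261 0.3028 0.008 ]
rest_dark {'location': [324.8, 186.4], 'conf': 0.77} [0.522 0.236 0.008]
whistle {'location': [239.4, 207.1], 'conf': 0.94} [0.537  0.1629 0.03  ]
```

View pics/w4.png

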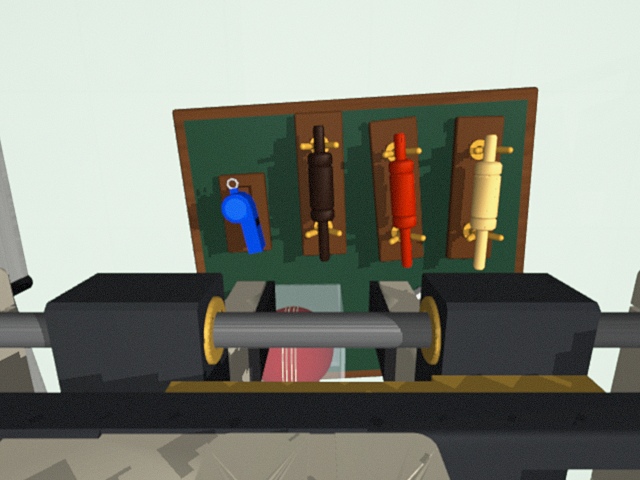

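The w4 view shows whistle (237,207), dark bail (321,190), red (402,192), pale (485,195) and the cube behind around (300,330). I'll compute positions and yaws from the end points.

```bash
python3 - <<'E'
from h import *
np.set_printoptions(precision=4,suppress=True)
im=cv2.cvtColor(cv2.imread("pics/w4.png"),cv2.COLOR_BGR2HSV); h,s,v=[im[...,i].astype(int) for i in range(3)]
m={"pale":(h>15)&(h<35)&(s>60)&(s<150)&(v>150),"red":((h<6)|(h>174))&(s>180)&(v>90),"dark":(v<75)&(s<200)&((h<30)|(h>150)),"whistle":(h>100)&(h<130)&(s>150)&(v>80)}
roi={"pale":(462,130,512,275),"red":(385,130,420,272),"dark":(306,122,334,264),"whistle":(215,185,272,258)}
for n in m:
    a,b,c,d=roi[n]; M=np.zeros(h.shape,np.uint8); M[b:d,a:c]=m[n][b:d,a:c]
    k,L,S,_=cv2.connectedComponentsWithStats(M); i=1+np.argmax(S[1:,4]); ys,xs=np.nonzero(L==i)
    z=.038 if n!="whistle" else .050
    P=np.array([atz("wrist",p,z)[:2] for p in np.stack([xs,ys],1)[::3]])
    mu=P.mean(0); w,V=np.linalg.eigh(np.cov((P-mu).T)); u=V[:,1]*np.sign(V[0,1])
    t=(P-mu)@u; e0,e1=mu+u*np.percentile(t,.5),mu+u*np.percentile(t,99.5)
    print(n,S[i],"mean",mu,"yaw",np.degrees(np.arctan2(u[1],u[0])),"ends",e0,e1,"origin",e0+u*.048,np.linalg.norm(e1-e0))
print("whistle barrel ctr/tip", atz("wrist",[237,207],.05), atz("wrist",[258,249],.048))
E
```

```text
pale [ 474  134   28  136 2214] mean [0.5294 0.3703] yaw 0.785601110796735 ends [0.4779 0.3695] [0.5887 0.3711] origin [0.5258 0.3702] 0.11090578014431463
red [ 390  133   27  135 1518] mean [0.5294 0.3002] yaw 6.880378695853612 ends [0.4776 0.2939] [0.5871 0.3071] origin [0.5252 0.2997] 0.1103126781450966
dark [ 307  126   27  135 2206] mean [0.522  0.2325] yaw 2.6173553187015868 ends [0.4716 0.2302] [0.581  0.2352] origin [0.5195 0.2324] 0.10954358354361132
whistle [ 221  188   44   67 1518] mean [0.5428 0.1705] yaw 22.59193236370989 ends [0.5198 0.161 ] [0.5701 0.1819] origin [0.5642 0.1794] 0.05443227385606909
whistle barrel ctr/tip [0.5335 0.1653 0.05  ] [0.5691 0.1803 0.048 ]
```

```bash
python3 -m handwheel '[{"delta_pos":[-0.16,0.9,0],"dr":[0,0,0]},{"delta_pos":[-0.16,0.9,0],"dr":[0,0,0]},{"delta_pos":[-0.16,0.9,0],"dr":[0,0,0]},{"delta_pos":[-0.16,0.9,0],"dr":[0,0,0]},{"delta_pos":[-0.18,0.87,0],"dr":[0,0,0]},{"delta_pos":[0,0,-0.5],"dr":[0,0,0]},{"delta_pos":[0,0,0],"dr":[0,0,0]},{"delta_pos":[0,0,0],"dr":[0,0,0]}]'
python3 - <<'E'
from h import *
np.set_printoptions(precision=4,suppress=True)
f=save("wrist","w5"); print(get_state()["eef_pos"])
for n,z in dict(bail_pale=.038,rest_pale=.008).items():
    for x in mark_of("wrist",n)[:2]: print(n,x, atz("wrist",x["location"],z))
cv2.imwrite("pics/w5c.png",f[60:300,120:560,::-1])
E
```

```text
t: 7.5
eef_pos: [0.5261, 0.3668, 0.196]
ee_rot: [-3.141, -0.001, -3.141]
force: [0.1, -0.8, -0.6]
width: 0.0416
gripper_force: 0.0
[0.5264 0.3668 0.1965]
bail_pale {'location': [318.3, 229.7], 'conf': 0.84} [0.5275 0.3646 0.038 ]
rest_pale {'location': [322.1, 221.5], 'conf': 0.72} [0.5272 0.3678 0.008 ]
rest_pale {'location': [73.6, 236.0], 'conf': 0.46} [0.5402 0.1458 0.008 ]
```

View pics/w5c.png

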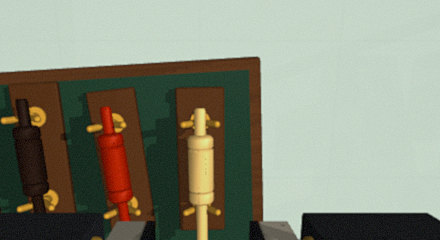

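The crop shows the pale bail centred between the fingers at (201,170), lying straight. Descending.

```bash
python3 -m handwheel '[{"delta_pos":[0,0,-0.7],"dr":[0,0,0]},{"delta_pos":[0,0,-1],"dr":[0,0,0]},{"delta_pos":[0,0,-1],"dr":[0,0,0]},{"delta_pos":[0,0,-1],"dr":[0,0,0]},{"delta_pos":[0,0,-0.8],"dr":[0,0,0]},{"delta_pos":[0,0,-0.4],"dr":[0,0,0]},{"delta_pos":[0,0,-0.2],"dr":[0,0,0]},{"delta_pos":[0,0,0],"dr":[0,0,0]}]'
python3 -m handwheel '[{"delta_pos":[0,0,0],"dr":[0,0,0]},{"delta_pos":[0,0,0],"dr":[0,0,0]},{"delta_pos":[0,0,0],"dr":[0,0,0]},{"delta_pos":[0,0,0],"dr":[0,0,0]},{"delta_pos":[0,0,0],"dr":[0,0,0]}]' 1 20
```

```text
t: 8.45
eef_pos: [0.5264, 0.3672, 0.0432]
ee_rot: [-3.141, 0.0, -3.141]
force: [-0.2, -0.4, -0.7]
width: 0.0416
gripper_force: 0.0
t: 8.95
eef_pos: [0.5261, 0.3661, 0.0438]
ee_rot: [-3.14, -0.0, -3.141]
force: [0.2, -4.6, 3.9]
width: 0.0194
gripper_force: 20.0
```

```bash
python3 -m handwheel '[{"delta_pos":[0,0,0.3],"dr":[0,0,0]},{"delta_pos":[0,0,0.7],"dr":[0,0,0]},{"delta_pos":[0,0,1],"dr":[0,0,0]},{"delta_pos":[0,-0.3,1],"dr":[0,0,0]},{"delta_pos":[0,-0.6,1],"dr":[0,0,0]},{"delta_pos":[0,-1,0.2],"dr":[0,0,0]},{"delta_pos":[0,-1,0],"dr":[0,0,0]},{"delta_pos":[0,-1,0],"dr":[0,0,0]},{"delta_pos":[0,-1,0],"dr":[0,0,0]},{"delta_pos":[0,-1,0],"dr":[0,0,0]}]'
python3 -m handwheel '[{"delta_pos":[0.05,-1,0],"dr":[0,0,0]},{"delta_pos":[0.05,-1,0],"dr":[0,0,0]},{"delta_pos":[0.05,-1,0],"dr":[0,0,0]},{"delta_pos":[0.05,-1,0],"dr":[0,0,0]},{"delta_pos":[0.05,-1,0],"dr":[0,0,0]},{"delta_pos":[0.05,-1,0],"dr":[0,0,0]},{"delta_pos":[0,-1,0],"dr":[0,0,0]},{"delta_pos":[0,-1,0],"dr":[0,0,0]},{"delta_pos":[0,-1,0],"dr":[0,0,0]},{"delta_pos":[0,-1,0],"dr":[0,0,0]}]'
python3 -m handwheel '[{"delta_pos":[0,-1,0],"dr":[0,0,0]},{"delta_pos":[0,-1,0],"dr":[0,0,0]},{"delta_pos":[0.05,-0.6,0],"dr":[0,0,0]},{"delta_pos":[0,0,0],"dr":[0,0,0]},{"delta_pos":[0,0,0],"dr":[0,0,0]},{"delta_pos":[0,0,0],"dr":[0,0,0]}]'
```

```text
t: 9.95
eef_pos: [0.5261, 0.1895, 0.1701]
ee_rot: [3.14, 0.001, -3.141]
force: [0.3, -0.4, 0.2]
width: 0.0191
gripper_force: 20.0
t: 10.95
eef_pos: [0.5354, -0.1107, 0.1701]
ee_rot: [3.141, 0.002, -3.141]
force: [-0.4, 0.1, -1.1]
width: 0.0196
gripper_force: 20.0
t: 11.55
eef_pos: [0.5367, -0.1871, 0.1695]
ee_rot: [3.141, 0.001, -3.141]
force: [0.1, -0.1, -0.1]
width: 0.0196
gripper_force: 20.0
```

```bash
python3 -m handwheel '[{"delta_pos":[0,-0.06,-0.6],"dr":[0,0,0]},{"delta_pos":[0,0,-1],"dr":[0,0,0]},{"delta_pos":[0,0,-1],"dr":[0,0,0]},{"delta_pos":[0,0,-0.8],"dr":[0,0,0]},{"delta_pos":[0,0,-0.4],"dr":[0,0,0]},{"delta_pos":[0,0,-0.2],"dr":[0,0,0]},{"delta_pos":[0,0,0],"dr":[0,0,0]}]'
python3 -m handwheel '[{"delta_pos":[0,0,-0.1],"dr":[0,0,0]},{"delta_pos":[0,0,-0.05],"dr":[0,0,0]},{"delta_pos":[0,0,0],"dr":[0,0,0]}]'
python3 -m handwheel '[{"delta_pos":[0,0,-0.05],"dr":[0,0,0]},{"delta_pos":[0,0,0],"dr":[0,0,0]}]'
```

```text
t: 12.25
eef_pos: [0.5368, -0.1892, 0.049]
ee_rot: [-3.142, -0.0, -3.141]
force: [0.7, 0.1, -0.2]
width: 0.0194
gripper_force: 20.0
t: 12.55
eef_pos: [0.5369, -0.1896, 0.0451]
ee_rot: [-3.142, 0.001, -3.141]
force: [0.6, -0.5, -0.3]
width: 0.0194
gripper_force: 20.0
t: 12.75
eef_pos: [0.5366, -0.1896, 0.0432]
ee_rot: [3.142, 0.0, -3.141]
force: [-0.1, -0.3, -0.1]
width: 0.0195
gripper_force: 20.0
```

```bash
for i in 1; do python3 -m handwheel '[{"delta_pos":[0,0,-0.05],"dr":[0,0,0]},{"delta_pos":[0,0,0],"dr":[0,0,0]}]'; done
python3 -m handwheel '[{"delta_pos":[0,0,-0.05],"dr":[0,0,0]},{"delta_pos":[0,0,0],"dr":[0,0,0]}]'
python3 -m handwheel '[{"delta_pos":[0,0,-0.04],"dr":[0,0,0]},{"delta_pos":[0,0,0],"dr":[0,0,0]}]'
```

```text
t: 12.95
eef_pos: [0.5365, -0.1896, 0.0414]
ee_rot: [3.142, -0.0, -3.141]
force: [-0.7, -0.4, 0.2]
width: 0.0191
gripper_force: 20.0
t: 13.15
eef_pos: [0.5365, -0.1895, 0.0398]
ee_rot: [3.142, -0.0, -3.141]
force: [-0.3, 0.5, -0.9]
width: 0.0192
gripper_force: 20.0
t: 13.35
eef_pos: [0.5365, -0.1895, 0.0387]
ee_rot: [3.142, -0.0, -3.141]
force: [-0.5, -0.1, -0.3]
width: 0.0192
gripper_force: 20.0
```

```bash
python3 -m handwheel '[{"delta_pos":[0,0,-0.04],"dr":[0,0,0]},{"delta_pos":[0,0,0],"dr":[0,0,0]}]'
python3 -m handwheel '[{"delta_pos":[0,0,-0.04],"dr":[0,0,0]},{"delta_pos":[0,0,0],"dr":[0,0,0]}]'
python3 -m handwheel '[{"delta_pos":[0,0,-0.04],"dr":[0,0,0]},{"delta_pos":[0,0,0],"dr":[0,0,0]}]'
```

```text
t: 13.55
eef_pos: [0.5365, -0.1895, 0.0375]
ee_rot: [3.142, -0.0, -3.141]
force: [0.5, 1.1, -0.2]
width: 0.0192
gripper_force: 20.0
t: 13.75
eef_pos: [0.5367, -0.1896, 0.0366]
ee_rot: [-3.142, 0.0, -3.141]
force: [-1.0, -0.3, 1.5]
width: 0.0194
gripper_force: 20.0
t: 13.95
eef_pos: [0.5368, -0.1896, 0.0364]
ee_rot: [-3.141, 0.001, -3.141]
force: [-3.6, 1.3, 11.8]
width: 0.0193
gripper_force: 20.0
```

```bash
python3 -m handwheel '[{"delta_pos":[0,0,0],"dr":[0,0,0]},{"delta_pos":[0,0,0],"dr":[0,0,0]},{"delta_pos":[0,0,0],"dr":[0,0,0]}]' 0.1
python3 -m handwheel '[{"delta_pos":[0.1,0,0.4],"dr":[0,0,0]},{"delta_pos":[0.5,0,1],"dr":[0,0,0]},{"delta_pos":[0.5,0,1],"dr":[0,0,0]},{"delta_pos":[0.5,0,1],"dr":[0,0,0]},{"delta_pos":[0.5,0,1],"dr":[0,0,0]},{"delta_pos":[0,0,1],"dr":[0,0,0]},{"delta_pos":[0,0,0],"dr":[0,0,0]},{"delta_pos":[0,0,0],"dr":[0,0,0]}]'
python3 - <<'E'
from h import *
np.set_printoptions(precision=4,suppress=True)
f=save("wrist","w6"); print(get_state()["eef_pos"])
np.save("w2E.npy",calibration("wrist")["extrinsics"])
for n,z in dict(bail_pale=.0315).items():
    for x in mark_of("wrist",n)[:2]: print(n,x, atz("wrist",x["location"],z))
cv2.imwrite("pics/w6c.png",cv2.resize(f[100:300,200:500,::-1],None,fx=2,fy=2))
E
```

```text
t: 14.25
eef_pos: [0.5365, -0.1896, 0.0351]
ee_rot: [3.142, -0.0, -3.141]
force: [0.1, 0.1, 0.9]
width: 0.0365
gripper_force: 0.0
t: 15.05
eef_pos: [0.6, -0.1895, 0.1986]
ee_rot: [3.141, 0.002, -3.141]
force: [-0.5, -0.1, -0.3]
width: 0.039
gripper_force: 0.0
[ 0.5993 -0.1895  0.1974]
bail_pale {'location': [317.5, 145.4], 'conf': 0.65} [ 0.5337 -0.1923  0.0315]
```

View pics/w6c.png

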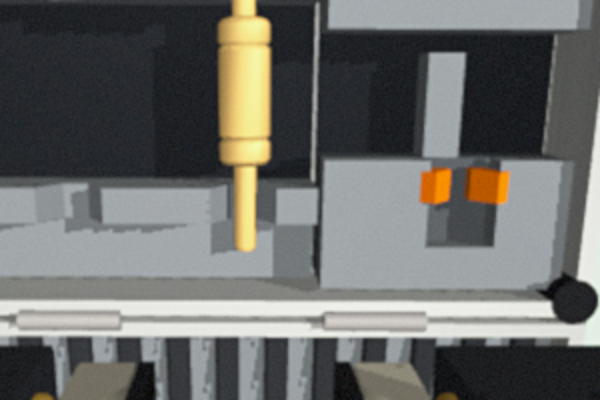

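The pale bail lies along the left cradle with its far spigot in the notch at (245,220). Next is the red bail.

```bash
python3 -m handwheel '[{"delta_pos":[-0.3,0.7,0],"dr":[0,0,0]},{"delta_pos":[-0.3,1,0],"dr":[0,0,0]},{"delta_pos":[-0.3,1,0],"dr":[0,0,0]},{"delta_pos":[-0.3,1,0],"dr":[0,0,1]},{"delta_pos":[-0.3,1,0],"dr":[0,0,1]},{"delta_pos":[-0.3,1,0],"dr":[0,0,1]},{"delta_pos":[-0.3,1,0],"dr":[0,0,1]},{"delta_pos":[-0.2,1,0],"dr":[0,0,1]},{"delta_pos":[-0.2,1,0],"dr":[0,0,1]},{"delta_pos":[0,1,0],"dr":[0,0,0.9]}]'
python3 -m handwheel '[{"delta_pos":[0,1,0],"dr":[0,0,0]},{"delta_pos":[0,1,0],"dr":[0,0,0]},{"delta_pos":[0,1,0],"dr":[0,0,0]},{"delta_pos":[0,1,0],"dr":[0,0,0]},{"delta_pos":[0,1,0],"dr":[0,0,0]},{"delta_pos":[0,1,0],"dr":[0,0,0]},{"delta_pos":[0,0.6,0],"dr":[0,0,0]},{"delta_pos":[0,0,0],"dr":[0,0,0]},{"delta_pos":[0,0,0],"dr":[0,0,0]}]'
python3 - <<'E'
from h import *
np.set_printoptions(precision=4,suppress=True)
f=save("wrist","w7"); print(get_state()["eef_pos"],get_state()["ee_rot"])
for n,z in dict(bail_red=.037,rest_red=.008).items():
    for x in mark_of("wrist",n)[:2]: print(n,x, atz("wrist",x["location"],z))
im=cv2.cvtColor(f,cv2.COLOR_RGB2HSV).astype(int); M=((im[...,0]<6)|(im[...,0]>174))&(im[...,1]>180)&(im[...,2]>90); M[260:]=0;M[:,:280]=0;M[:,370:]=0
ys,xs=np.nonzero(M); P=np.array([atz("wrist",p,.042)[:2] for p in zip(xs[::3],ys[::3])]); print(P.mean(0),np.degrees(np.arctan(np.polyfit(P[:,0],P[:,1],1)[0])),np.polyval(np.polyfit(P[:,0],P[:,1],1),.525),P.min(0),P.max(0))
E
```

```text
t: 16.15
eef_pos: [0.5232, 0.1022, 0.1965]
ee_rot: [-3.141, -0.002, -3.02]
force: [1.2, 0.2, -0.5]
width: 0.0395
gripper_force: 0.0
t: 17.05
eef_pos: [0.5241, 0.299, 0.1964]
ee_rot: [-3.14, -0.002, -3.02]
force: [-0.1, -0.5, -0.3]
width: 0.0391
gripper_force: 0.0
[0.5243 0.2986 0.1967] [-3.1407 -0.0011 -3.021 ]
bail_red {'location': [321.1, 229.9], 'conf': 0.84} [0.5257 0.2984 0.037 ]
rest_red {'location': [323.7, 223.6], 'conf': 0.82} [0.5267 0.3007 0.008 ]
rest_red {'location': [321.1, 225.6], 'conf': 0.64} [0.5288 0.2987 0.008 ]
[0.5178 0.2973] 5.985614121277296 0.2980488786457527 [0.4773 0.2867] [0.5499 0.3104]
```

```bash
python3 -m handwheel '[{"delta_pos":[0.03,0,-0.7],"dr":[0,0,0]},{"delta_pos":[0,0,-1],"dr":[0,0,0]},{"delta_pos":[0,0,-1],"dr":[0,0,0]},{"delta_pos":[0,0,-1],"dr":[0,0,0]},{"delta_pos":[0,0,-0.8],"dr":[0,0,0]},{"delta_pos":[0,0,-0.4],"dr":[0,0,0]},{"delta_pos":[0,0,-0.2],"dr":[0,0,0]},{"delta_pos":[0,0,0],"dr":[0,0,0]}]'
python3 -m handwheel '[{"delta_pos":[0,0,0],"dr":[0,0,0]},{"delta_pos":[0,0,0],"dr":[0,0,0]},{"delta_pos":[0,0,0],"dr":[0,0,0]},{"delta_pos":[0,0,0],"dr":[0,0,0]},{"delta_pos":[0,0,0],"dr":[0,0,0]}]' 1 20
```

```text
t: 18.0
eef_pos: [0.5257, 0.2991, 0.0443]
ee_rot: [-3.141, -0.0, -3.021]
force: [-0.7, 0.2, -0.1]
width: 0.0394
gripper_force: 0.0
t: 18.5
eef_pos: [0.5257, 0.2988, 0.045]
ee_rot: [-3.141, 0.0, -3.021]
force: [0.8, -4.6, 5.8]
width: 0.0193
gripper_force: 20.0
```

```bash
python3 -m handwheel '[{"delta_pos":[0,0,0.3],"dr":[0,0,0]},{"delta_pos":[0,0,0.7],"dr":[0,0,0]},{"delta_pos":[0,0,1],"dr":[0,0,0]},{"delta_pos":[0,-0.3,1],"dr":[0,0,0]},{"delta_pos":[0,-0.6,1],"dr":[0,0,0]},{"delta_pos":[0,-1,0.2],"dr":[0,0,0]},{"delta_pos":[0,-1,0],"dr":[0,0,0]},{"delta_pos":[0,-1,0],"dr":[0,0,-1]},{"delta_pos":[0,-1,0],"dr":[0,0,-1]},{"delta_pos":[0,-1,0],"dr":[0,0,-1]}]'
python3 -m handwheel '[{"delta_pos":[0.05,-1,0],"dr":[0,0,-1]},{"delta_pos":[0.05,-1,0],"dr":[0,0,-1]},{"delta_pos":[0.05,-1,0],"dr":[0,0,-1]},{"delta_pos":[0.05,-1,0],"dr":[0,0,-0.9]},{"delta_pos":[0.05,-1,0],"dr":[0,0,0]},{"delta_pos":[0.05,-1,0],"dr":[0,0,0]},{"delta_pos":[0,-1,0],"dr":[0,0,0]},{"delta_pos":[0,-1,0],"dr":[0,0,0]},{"delta_pos":[0,-1,0],"dr":[0,0,0]},{"delta_pos":[0,-1,0],"dr":[0,0,0]}]'
python3 -m handwheel '[{"delta_pos":[0,-1,0],"dr":[0,0,0]},{"delta_pos":[0,-1,0],"dr":[0,0,0]},{"delta_pos":[0.05,-0.65,0],"dr":[0,0,0]},{"delta_pos":[0,0,0],"dr":[0,0,0]},{"delta_pos":[0,0,0],"dr":[0,0,0]},{"delta_pos":[0,0,0],"dr":[0,0,0]}]'
```

```text
t: 19.5
eef_pos: [0.5255, 0.1219, 0.1711]
ee_rot: [3.14, 0.001, -3.073]
force: [0.4, 0.2, -0.6]
width: 0.0193
gripper_force: 20.0
t: 20.5
eef_pos: [0.5349, -0.1783, 0.171]
ee_rot: [3.141, 0.002, -3.141]
force: [0.9, 0.1, 0.5]
width: 0.0189
gripper_force: 20.0
t: 21.1
eef_pos: [0.5362, -0.2564, 0.1705]
ee_rot: [3.141, 0.001, -3.141]
force: [0.7, -0.1, -0.7]
width: 0.0193
gripper_force: 20.0
```

```bash
python3 -m handwheel '[{"delta_pos":[0,-0.03,-0.6],"dr":[0,0,0]},{"delta_pos":[0,0,-1],"dr":[0,0,0]},{"delta_pos":[0,0,-1],"dr":[0,0,0]},{"delta_pos":[0,0,-0.8],"dr":[0,0,0]},{"delta_pos":[0,0,-0.4],"dr":[0,0,0]},{"delta_pos":[0,0,-0.3],"dr":[0,0,0]},{"delta_pos":[0,0,-0.1],"dr":[0,0,0]},{"delta_pos":[0,0,0],"dr":[0,0,0]}]'
python3 -m handwheel '[{"delta_pos":[0,0,-0.07],"dr":[0,0,0]},{"delta_pos":[0,0,0],"dr":[0,0,0]}]'
python3 -m handwheel '[{"delta_pos":[0,0,-0.05],"dr":[0,0,0]},{"delta_pos":[0,0,0],"dr":[0,0,0]}]'
python3 -m handwheel '[{"delta_pos":[0,0,-0.04],"dr":[0,0,0]},{"delta_pos":[0,0,0],"dr":[0,0,0]}]'
```

```text
t: 21.9
eef_pos: [0.5365, -0.2579, 0.0447]
ee_rot: [-3.141, 0.001, -3.141]
force: [0.6, -0.1, 0.0]
width: 0.0199
gripper_force: 20.0
t: 22.1
eef_pos: [0.5364, -0.258, 0.0428]
ee_rot: [-3.141, 0.001, -3.141]
force: [-0.7, 0.5, 0.1]
width: 0.0193
gripper_force: 20.0
t: 22.3
eef_pos: [0.5361, -0.258, 0.0408]
ee_rot: [-3.142, 0.0, -3.141]
force: [0.2, -0.3, 0.5]
width: 0.0191
gripper_force: 20.0
t: 22.5
eef_pos: [0.536, -0.258, 0.0393]
ee_rot: [3.142, -0.0, -3.141]
force: [-0.1, 0.0, -0.2]
width: 0.0194
gripper_force: 20.0
```

Contact is expected near 0.038.

```bash
python3 -m handwheel '[{"delta_pos":[0,0,-0.03],"dr":[0,0,0]},{"delta_pos":[0,0,0],"dr":[0,0,0]}]'
python3 -m handwheel '[{"delta_pos":[0,0,-0.03],"dr":[0,0,0]},{"delta_pos":[0,0,0],"dr":[0,0,0]}]'
python3 -m handwheel '[{"delta_pos":[0,0,-0.03],"dr":[0,0,0]},{"delta_pos":[0,0,0],"dr":[0,0,0]}]'
```

```text
t: 22.7
eef_pos: [0.536, -0.258, 0.0384]
ee_rot: [3.142, -0.0, -3.141]
force: [0.3, -0.3, -0.2]
width: 0.0193
gripper_force: 20.0
t: 22.9
eef_pos: [0.5361, -0.258, 0.038]
ee_rot: [-3.141, 0.0, -3.141]
force: [-1.3, 0.6, 2.0]
width: 0.0193
gripper_force: 20.0
t: 23.1
eef_pos: [0.5362, -0.258, 0.0378]
ee_rot: [-3.141, 0.0, -3.141]
force: [-3.9, 1.9, 11.2]
width: 0.0191
gripper_force: 20.0
```

```bash
python3 -m handwheel '[{"delta_pos":[0,0,0],"dr":[0,0,0]},{"delta_pos":[0,0,0],"dr":[0,0,0]},{"delta_pos":[0,0,0],"dr":[0,0,0]},{"delta_pos":[0,0,0.4],"dr":[0,0,0]},{"delta_pos":[0,0,1],"dr":[0,0,0]},{"delta_pos":[0,0,1],"dr":[0,0,0]},{"delta_pos":[0,0.3,1],"dr":[0,0,0]},{"delta_pos":[0,0.7,1],"dr":[0,0,0]},{"delta_pos":[0,1,0.9],"dr":[0,0,0]},{"delta_pos":[0,1,0],"dr":[0,0,0]}]' 0.1
python3 -m handwheel '[{"delta_pos":[-0.06,1,0],"dr":[0,0,0.4]},{"delta_pos":[-0.06,1,0],"dr":[0,0,0.4]},{"delta_pos":[-0.06,1,0],"dr":[0,0,0.4]},{"delta_pos":[-0.06,1,0],"dr":[0,0,0.4]},{"delta_pos":[-0.06,1,0],"dr":[0,0,0.4]},{"delta_pos":[-0.06,1,0],"dr":[0,0,0.4]},{"delta_pos":[-0.06,1,0],"dr":[0,0,0.2]},{"delta_pos":[-0.06,1,0],"dr":[0,0,0]},{"delta_pos":[0,1,0],"dr":[0,0,0]},{"delta_pos":[0,1,0],"dr":[0,0,0]}]'
python3 -m handwheel '[{"delta_pos":[0,1,0],"dr":[0,0,0]},{"delta_pos":[0,1,0],"dr":[0,0,0]},{"delta_pos":[0,1,0],"dr":[0,0,0]},{"delta_pos":[0,0.37,0],"dr":[0,0,0]},{"delta_pos":[0,0,0],"dr":[0,0,0]},{"delta_pos":[0,0,0],"dr":[0,0,0]}]'
python3 - <<'E'
from h import *
np.set_printoptions(precision=4,suppress=True)
f=save("wrist","w8"); print(get_state()["eef_pos"],get_state()["ee_rot"])
for n,z in dict(bail_dark=.037,rest_dark=.008,whistle=.03).items():
    for x in mark_of("wrist",n)[:2]: print(n,x, atz("wrist",x["location"],z))
# whistle mask for yaw
im=cv2.cvtColor(f,cv2.COLOR_RGB2HSV).astype(int); M=((im[...,0]>100)&(im[...,0]<130)&(im[...,1]>150)&(im[...,2]>80)).astype(np.uint8); M[275:]=0
ys,xs=np.nonzero(M); print(xs.min(),xs.max(),ys.min(),ys.max(),len(xs))
x0=max(xs.min()-40,0);y0=ys.min()-40
cv2.imwrite("pics/w8c.png",cv2.resize(f[y0:y0+150,x0:x0+200,::-1],None,fx=4,fy=4,interpolation=cv2.INTER_CUBIC)); print(x0,y0); np.save("w8E.npy",calibration("wrist")["extrinsics"])
E
```

```text
t: 24.1
eef_pos: [0.5381, -0.1677, 0.2009]
ee_rot: [-3.141, 0.007, -3.142]
force: [0.6, 0.6, -1.0]
width: 0.0395
gripper_force: 0.0
t: 25.1
eef_pos: [0.5215, 0.1333, 0.1968]
ee_rot: [3.141, 0.001, -3.096]
force: [-0.2, -0.2, -0.5]
width: 0.0393
gripper_force: 0.0
t: 25.7
eef_pos: [0.5214, 0.2327, 0.196]
ee_rot: [-3.141, -0.0, -3.096]
force: [-0.3, -0.1, 0.4]
width: 0.0395
gripper_force: 0.0
[0.5215 0.2323 0.1959] [-3.1414 -0.0002 -3.0962]
bail_dark {'location': [320.8, 225.5], 'conf': 0.57} [0.519  0.2317 0.037 ]
rest_dark {'location': [321.8, 218.8], 'conf': 0.83} [0.5195 0.2325 0.008 ]
rest_dark {'location': [475.3, 231.7], 'conf': 0.49} [0.5251 0.3694 0.008 ]
whistle {'location': [236.1, 240.5], 'conf': 0.65} [0.5366 0.1618 0.03  ]
218 260 224 274 1329
178 184
```

View pics/w8c.png

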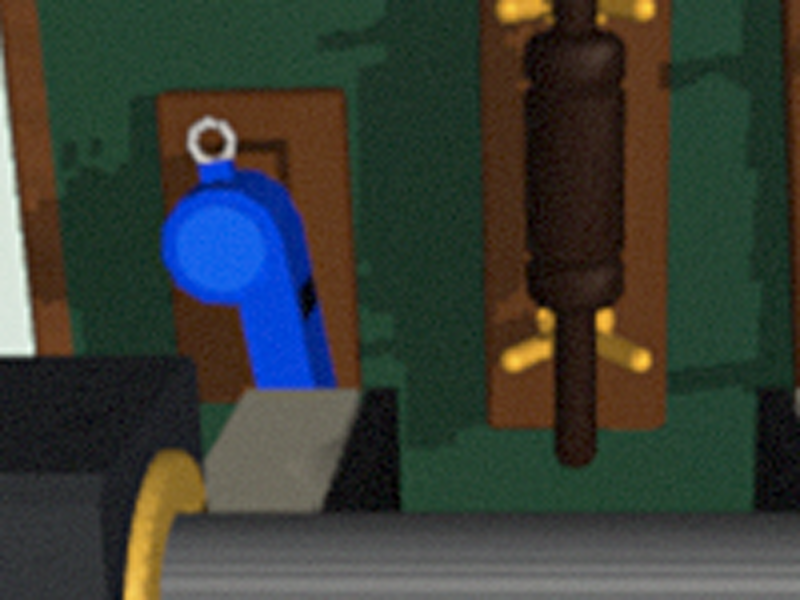

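The dark bail is centred and aligned at crop (575,170). The whistle has its barrel at crop (215,245) and its mouthpiece pointing down and slightly right. Descending on the dark bail.

```bash
python3 -m handwheel '[{"delta_pos":[-0.05,0,-0.7],"dr":[0,0,0]},{"delta_pos":[0,0,-1],"dr":[0,0,0]},{"delta_pos":[0,0,-1],"dr":[0,0,0]},{"delta_pos":[0,0,-1],"dr":[0,0,0]},{"delta_pos":[0,0,-0.8],"dr":[0,0,0]},{"delta_pos":[0,0,-0.4],"dr":[0,0,0]},{"delta_pos":[0,0,-0.15],"dr":[0,0,0]},{"delta_pos":[0,0,0],"dr":[0,0,0]}]'
python3 -m handwheel '[{"delta_pos":[0,0,0],"dr":[0,0,0]},{"delta_pos":[0,0,0],"dr":[0,0,0]},{"delta_pos":[0,0,0],"dr":[0,0,0]},{"delta_pos":[0,0,0],"dr":[0,0,0]},{"delta_pos":[0,0,0],"dr":[0,0,0]}]' 1 20
```

```text
t: 26.7
eef_pos: [0.5204, 0.233, 0.0444]
ee_rot: [-3.141, -0.0, -3.096]
force: [0.1, -1.0, 0.1]
width: 0.0398
gripper_force: 0.0
t: 27.2
eef_pos: [0.5201, 0.2325, 0.0449]
ee_rot: [-3.141, 0.0, -3.096]
force: [0.2, -5.7, 5.9]
width: 0.0192
gripper_force: 20.0
```

```bash
python3 -m handwheel '[{"delta_pos":[0,0,0.3],"dr":[0,0,0]},{"delta_pos":[0,0,0.7],"dr":[0,0,0]},{"delta_pos":[0,0,1],"dr":[0,0,0]},{"delta_pos":[0,0,1],"dr":[0,0,0]},{"delta_pos":[0,-0.9,1],"dr":[0,0,0]},{"delta_pos":[0,-1,0.2],"dr":[0,0,0]},{"delta_pos":[0,-1,0],"dr":[0,0,0]},{"delta_pos":[0,-1,0],"dr":[0,0,0]},{"delta_pos":[0,-1,0],"dr":[0,0,0]},{"delta_pos":[0,-1,0],"dr":[0,0,-1]}]'
python3 -m handwheel '[{"delta_pos":[0.05,-1,0],"dr":[0,0,-1]},{"delta_pos":[0.05,-1,0],"dr":[0,0,-0.6]},{"delta_pos":[0.05,-1,0],"dr":[0,0,0]},{"delta_pos":[0.05,-1,0],"dr":[0,0,0]},{"delta_pos":[0.05,-1,0],"dr":[0,0,0]},{"delta_pos":[0.05,-1,0],"dr":[0,0,0]},{"delta_pos":[0.05,-1,0],"dr":[0,0,0]},{"delta_pos":[0.05,-1,0],"dr":[0,0,0]},{"delta_pos":[0.05,-1,0],"dr":[0,0,0]},{"delta_pos":[0.05,-1,0],"dr":[0,0,0]}]'
python3 -m handwheel '[{"delta_pos":[0.03,-1,0],"dr":[0,0,0]},{"delta_pos":[0,-1,0],"dr":[0,0,0]},{"delta_pos":[0,-0.73,0],"dr":[0,0,0]},{"delta_pos":[0,0,0],"dr":[0,0,0]},{"delta_pos":[0,0,0],"dr":[0,0,0]},{"delta_pos":[0,0,0],"dr":[0,0,0]}]'
```

```text
t: 28.2
eef_pos: [0.5203, 0.0555, 0.1711]
ee_rot: [3.14, 0.002, -3.113]
force: [-0.1, 0.2, 0.6]
width: 0.0195
gripper_force: 20.0
t: 29.2
eef_pos: [0.5356, -0.2448, 0.171]
ee_rot: [3.141, 0.001, -3.141]
force: [0.3, 0.5, -0.3]
width: 0.0191
gripper_force: 20.0
t: 29.8
eef_pos: [0.5362, -0.325, 0.1705]
ee_rot: [3.141, 0.0, -3.141]
force: [-0.6, 0.2, -0.1]
width: 0.0192
gripper_force: 20.0
```

```bash
python3 -m handwheel '[{"delta_pos":[0,-0.02,-0.6],"dr":[0,0,0]},{"delta_pos":[0,0,-1],"dr":[0,0,0]},{"delta_pos":[0,0,-1],"dr":[0,0,0]},{"delta_pos":[0,0,-0.8],"dr":[0,0,0]},{"delta_pos":[0,0,-0.4],"dr":[0,0,0]},{"delta_pos":[0,0,-0.3],"dr":[0,0,0]},{"delta_pos":[0,0,-0.1],"dr":[0,0,0]},{"delta_pos":[0,0,0],"dr":[0,0,0]}]'
python3 -m handwheel '[{"delta_pos":[0,0,-0.07],"dr":[0,0,0]},{"delta_pos":[0,0,0],"dr":[0,0,0]}]'
python3 -m handwheel '[{"delta_pos":[0,0,-0.06],"dr":[0,0,0]},{"delta_pos":[0,0,0],"dr":[0,0,0]}]'
python3 -m handwheel '[{"delta_pos":[0,0,-0.05],"dr":[0,0,0]},{"delta_pos":[0,0,0],"dr":[0,0,0]}]'
python3 -m handwheel '[{"delta_pos":[0,0,-0.03],"dr":[0,0,0]},{"delta_pos":[0,0,0],"dr":[0,0,0]}]'
python3 -m handwheel '[{"delta_pos":[0,0,-0.03],"dr":[0,0,0]},{"delta_pos":[0,0,0],"dr":[0,0,0]}]'
```

```text
t: 30.6
eef_pos: [0.5365, -0.3263, 0.0448]
ee_rot: [-3.141, 0.001, -3.141]
force: [-0.5, 0.1, -0.5]
width: 0.0194
gripper_force: 20.0
t: 30.8
eef_pos: [0.5364, -0.3265, 0.0428]
ee_rot: [-3.141, 0.001, -3.141]
force: [0.0, 0.0, 0.2]
width: 0.0196
gripper_force: 20.0
t: 31.0
eef_pos: [0.536, -0.3264, 0.0405]
ee_rot: [-3.142, 0.0, -3.141]
force: [0.6, -0.2, -0.7]
width: 0.0196
gripper_force: 20.0
t: 31.2
eef_pos: [0.5359, -0.3264, 0.0387]
ee_rot: [3.142, -0.0, -3.141]
force: [-0.3, -0.3, -0.2]
width: 0.0195
gripper_force: 20.0
t: 31.4
eef_pos: [0.5361, -0.3264, 0.038]
ee_rot: [-3.142, 0.0, -3.141]
force: [-0.3, -0.1, 0.1]
width: 0.0192
gripper_force: 20.0
t: 31.6
eef_pos: [0.5361, -0.3264, 0.0378]
ee_rot: [-3.141, 0.0, -3.141]
force: [-1.7, 1.5, 6.0]
width: 0.0189
gripper_force: 20.0
```

All three drops from rest to contact match (7.1–7.4 mm), so all three are home. Release and go to the whistle.

```bash
python3 -m handwheel '[{"delta_pos":[0,0,0],"dr":[0,0,0]},{"delta_pos":[0,0,0],"dr":[0,0,0]},{"delta_pos":[0,0,0],"dr":[0,0,0]},{"delta_pos":[0,0,0.4],"dr":[0,0,0]},{"delta_pos":[0,0,1],"dr":[0,0,0]},{"delta_pos":[0,0,1],"dr":[0,0,0]},{"delta_pos":[0,0.3,1],"dr":[0,0,0]},{"delta_pos":[0.1,0.7,1],"dr":[0,0,0]},{"delta_pos":[0.1,1,0.9],"dr":[0,0,0]},{"delta_pos":[0.1,1,0],"dr":[0,0,0]}]' 0.1
python3 -m handwheel '[{"delta_pos":[0.1,1,0],"dr":[0,0,0]},{"delta_pos":[0.1,1,0],"dr":[0,0,0]},{"delta_pos":[0.1,1,0],"dr":[0,0,0]},{"delta_pos":[0.1,1,0],"dr":[0,0,0]},{"delta_pos":[0.1,1,0],"dr":[0,0,0]},{"delta_pos":[0.1,1,0],"dr":[0,0,0]},{"delta_pos":[0,1,0],"dr":[0,0,0]},{"delta_pos":[0,1,0],"dr":[0,0,0]},{"delta_pos":[0,1,0],"dr":[0,0,0]},{"delta_pos":[0,1,0],"dr":[0,0,0]}]'
python3 -m handwheel '[{"delta_pos":[0,1,0],"dr":[0,0,0]},{"delta_pos":[0,1,0],"dr":[0,0,0]},{"delta_pos":[0,1,0],"dr":[0,0,0]},{"delta_pos":[0,0.3,0],"dr":[0,0,0]},{"delta_pos":[0,0,0],"dr":[0,0,0]},{"delta_pos":[0,0,0],"dr":[0,0,0]}]'
python3 - <<'E'
from h import *
np.set_printoptions(precision=4,suppress=True)
f=save("wrist","w9"); print(get_state()["eef_pos"],get_state()["ee_rot"])
np.save("w2E.npy",calibration("wrist")["extrinsics"])
for x in mark_of("wrist","whistle")[:2]: print(x, atz("wrist",x["location"],.030))
im=cv2.cvtColor(f,cv2.COLOR_RGB2HSV).astype(int); M=((im[...,0]>100)&(im[...,0]<130)&(im[...,1]>150)&(im[...,2]>80)).astype(np.uint8); M[275:]=0
import scipy.optimize as so
from ov import *
# silhouette fit: extrusion of outline z0..z0+20
th=np.linspace(0,2*np.pi,40)
def sil(p,z0=.030):
    out=np.zeros(M.shape,np.uint8); c,s=np.cos(p[2]),np.sin(p[2])
    for O in (np.stack([12*np.cos(th),12*np.sin(th)],1),np.array([[0,1],[38,1],[38,12],[0,12.]])):
        pts=[]
        for z in(z0,z0+.02):
            pts.append(proj([[p[0]+c*a/1000-s*b/1000,p[1]+s*a/1000+c*b/1000,z] for a,b in O]))
        cv2.fillConvexPoly(out,cv2.convexHull(np.round(np.vstack(pts)*16).astype(np.int32)),1,shift=4)
    return out
for z0 in(.026,.030,.034):
    best=None
    for a0 in(5,12,20):
        r=so.minimize(lambda q:float(np.sum(sil([q[0]/100,q[1]/100,q[2]],z0)!=M)),[53.7,16.3,np.radians(a0)],method="Nelder-Mead",options=dict(initial_simplex=[[53.7,16.3,np.radians(a0)],[54.2,16.3,np.radians(a0)],[53.7,16.8,np.radians(a0)],[53.7,16.3,np.radians(a0+8)]]))
        if best is None or r.fun<best.fun: best=r
    print(z0,best.x[:2]/100,np.degrees(best.x[2]),best.fun,M.sum())
x0,y0=220,100
cv2.imwrite("pics/w9c.png",cv2.resize(f[y0:y0+190,x0:x0+220,::-1],None,fx=3,fy=3,interpolation=cv2.INTER_CUBIC))
E
```

```text
t: 32.6
eef_pos: [0.5471, -0.2364, 0.2014]
ee_rot: [-3.14, 0.007, -3.141]
force: [0.6, 0.1, 0.3]
width: 0.0396
gripper_force: 0.0
t: 33.6
eef_pos: [0.5629, 0.0648, 0.1971]
ee_rot: [3.141, 0.001, -3.141]
force: [0.7, -0.2, 0.8]
width: 0.0393
gripper_force: 0.0
t: 34.2
eef_pos: [0.5629, 0.1621, 0.1964]
ee_rot: [-3.142, -0.0, -3.141]
force: [0.3, 0.1, -0.0]
width: 0.0397
gripper_force: 0.0
[0.5629 0.1618 0.1963] [-3.1415 -0.0001  3.1414]
{'location': [323.9, 190.7], 'conf': 0.57} [0.5333 0.1638 0.03  ]
0.026 [0.5357 0.1653] 11.373307354141007 89.0 1435
0.03 [0.5353 0.1651] 11.708752431454533 90.0 1435
0.034 [0.5342 0.1652] 10.917216689811776 110.0 1435
```

View pics/w9c.png

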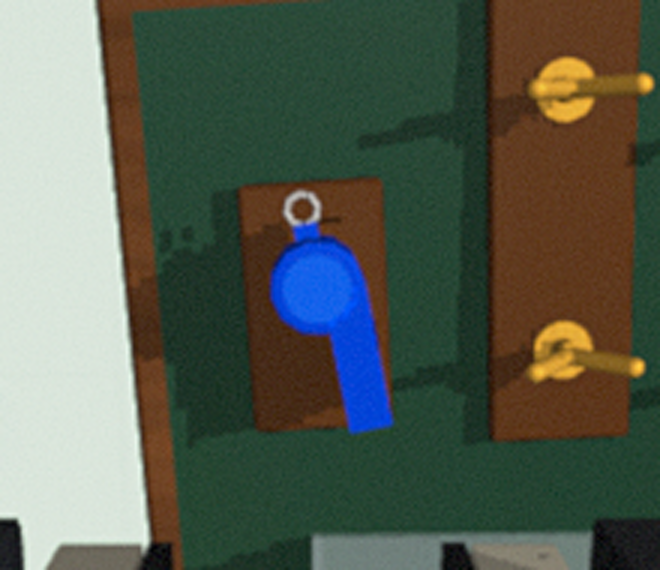

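The whistle barrel is at crop (315,288) with the mouthpiece pointing down-right. Its pose is about (0.535, 0.165), yaw 11.5°, and the cube stays clear of the gripper body. Grasping.

```bash
python3 -m handwheel '[{"delta_pos":[-0.3,0.1,0],"dr":[0,0,4]},{"delta_pos":[-0.3,0,0],"dr":[0,0,4]},{"delta_pos":[-0.33,0,0],"dr":[0,0,3.5]},{"delta_pos":[0,0,-1],"dr":[0,0,0]},{"delta_pos":[0,0,-1],"dr":[0,0,0]},{"delta_pos":[0,0,-1],"dr":[0,0,0]},{"delta_pos":[0,0,-0.5],"dr":[0,0,0]},{"delta_pos":[0,0,0],"dr":[0,0,0]},{"delta_pos":[0,0,0],"dr":[0,0,0]}]'
python3 -m handwheel '[{"delta_pos":[0,0,-0.9],"dr":[0,0,0]},{"delta_pos":[0,0,-0.5],"dr":[0,0,0]},{"delta_pos":[0,0,-0.15],"dr":[0,0,0]},{"delta_pos":[0,0,0],"dr":[0,0,0]},{"delta_pos":[0,0,0],"dr":[0,0,0]}]'
```

```text
t: 35.2
eef_pos: [0.5355, 0.165, 0.0915]
ee_rot: [-3.141, 0.0, -2.941]
force: [0.2, 0.0, 0.2]
width: 0.0396
gripper_force: 0.0
t: 35.7
eef_pos: [0.536, 0.166, 0.0459]
ee_rot: [3.141, 0.002, -2.94]
force: [-0.3, -0.0, 0.5]
width: 0.0395
gripper_force: 0.0
```

```bash
python3 -m handwheel '[{"delta_pos":[0,0,-0.13],"dr":[0,0,0]},{"delta_pos":[0,0,0],"dr":[0,0,0]},{"delta_pos":[0,0,0],"dr":[0,0,0]}]'
python3 -m handwheel '[{"delta_pos":[0,0,0],"dr":[0,0,0]},{"delta_pos":[0,0,0],"dr":[0,0,0]},{"delta_pos":[0,0,0],"dr":[0,0,0]},{"delta_pos":[0,0,0],"dr":[0,0,0]},{"delta_pos":[0,0,0],"dr":[0,0,0]}]' 1 35
```

```text
t: 36.0
eef_pos: [0.5352, 0.1657, 0.041]
ee_rot: [3.141, 0.0, -2.94]
force: [-1.7, 0.8, 0.2]
width: 0.0393
gripper_force: 0.0
t: 36.5
eef_pos: [0.5352, 0.1657, 0.0407]
ee_rot: [3.142, 0.0, -2.94]
force: [0.4, 0.8, 1.5]
width: 0.0237
gripper_force: 35.0
```

```bash
python3 -m handwheel '[{"delta_pos":[0,0,0.3],"dr":[0,0,0]},{"delta_pos":[0,0,0.7],"dr":[0,0,0]},{"delta_pos":[0,0,1],"dr":[0,0,0]},{"delta_pos":[0,-0.2,1],"dr":[0,0,0]},{"delta_pos":[0,-0.8,0.5],"dr":[0,0,0]},{"delta_pos":[0.05,-1,0],"dr":[0,0,-2]},{"delta_pos":[0.05,-1,0],"dr":[0,0,-2]},{"delta_pos":[0.05,-1,0],"dr":[0,0,-2]},{"delta_pos":[0.05,-1,0],"dr":[0,0,-2]},{"delta_pos":[0.05,-1,0],"dr":[0,0,-2]}]'
python3 -m handwheel '[{"delta_pos":[0.05,-1,0],"dr":[0,0,-1.5]},{"delta_pos":[0.03,-1,0],"dr":[0,0,0]},{"delta_pos":[0,-0.8,0],"dr":[0,0,0]},{"delta_pos":[0,-0.4,0],"dr":[0,0,0]},{"delta_pos":[0,0,0],"dr":[0,0,0]},{"delta_pos":[0,0,0],"dr":[0,0,0]},{"delta_pos":[0,0,0],"dr":[0,0,0]}]'
python3 - <<'E'
from h import *
f=save("wrist","w10"); g=save("side","s10")
cv2.imwrite("pics/s10c.png",np.hstack([cv2.resize(g[100:300,230:470,::-1],(480,400),interpolation=cv2.INTER_CUBIC)]))
E
```

```text
t: 37.5
eef_pos: [0.5425, -0.0156, 0.1464]
ee_rot: [3.141, 0.001, -3.116]
force: [0.0, 0.2, -0.3]
width: 0.0231
gripper_force: 35.0
t: 38.2
eef_pos: [0.5451, -0.1096, 0.1458]
ee_rot: [3.141, 0.0, -3.141]
force: [-1.1, 0.1, 0.8]
width: 0.0235
gripper_force: 35.0
```

View pics/s10c.png

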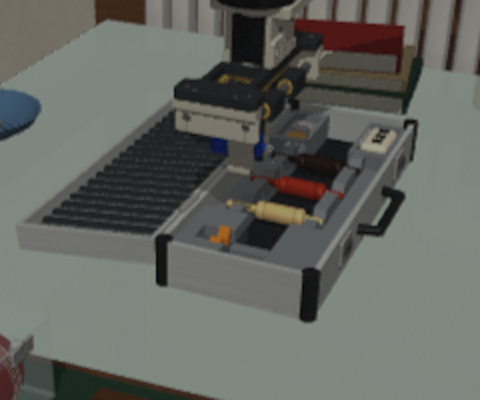

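The side view shows the whistle level in the gripper over the insert and the bails lying in their cradles. Descending.

```bash
python3 -m handwheel '[{"delta_pos":[0,-0.02,-0.6],"dr":[0,0,0]},{"delta_pos":[0,0,-1],"dr":[0,0,0]},{"delta_pos":[0,0,-0.7],"dr":[0,0,0]},{"delta_pos":[0,0,-0.3],"dr":[0,0,0]},{"delta_pos":[0,0,-0.15],"dr":[0,0,0]},{"delta_pos":[0,0,0],"dr":[0,0,0]}]'
python3 -m handwheel '[{"delta_pos":[0,0,-0.15],"dr":[0,0,0]},{"delta_pos":[0,0,0],"dr":[0,0,0]}]'
python3 -m handwheel '[{"delta_pos":[0,0,-0.1],"dr":[0,0,0]},{"delta_pos":[0,0,0],"dr":[0,0,0]}]'
python3 -m handwheel '[{"delta_pos":[0,0,-0.1],"dr":[0,0,0]},{"delta_pos":[0,0,0],"dr":[0,0,0]}]'
```

```text
t: 38.9
eef_pos: [0.5453, -0.1107, 0.0633]
ee_rot: [-3.141, -0.0, -3.141]
force: [0.1, -0.3, 0.3]
width: 0.0234
gripper_force: 35.0
t: 39.1
eef_pos: [0.5453, -0.1109, 0.059]
ee_rot: [3.141, 0.001, -3.141]
force: [-0.5, -0.5, -0.2]
width: 0.0234
gripper_force: 35.0
t: 39.3
eef_pos: [0.545, -0.111, 0.0557]
ee_rot: [3.142, 0.0, -3.141]
force: [-0.3, 0.2, -1.2]
width: 0.0232
gripper_force: 35.0
t: 39.5
eef_pos: [0.5448, -0.111, 0.0524]
ee_rot: [3.142, -0.0, -3.141]
force: [-0.2, 0.1, -1.2]
width: 0.0235
gripper_force: 35.0
```

```bash
python3 -m handwheel '[{"delta_pos":[0,0,-0.1],"dr":[0,0,0]},{"delta_pos":[0,0,0],"dr":[0,0,0]}]'
python3 -m handwheel '[{"delta_pos":[0,0,-0.1],"dr":[0,0,0]},{"delta_pos":[0,0,0],"dr":[0,0,0]}]'
python3 -m handwheel '[{"delta_pos":[0,0,-0.1],"dr":[0,0,0]},{"delta_pos":[0,0,0],"dr":[0,0,0]}]'
```

```text
t: 39.7
eef_pos: [0.5448, -0.111, 0.0493]
ee_rot: [3.142, -0.001, -3.141]
force: [-0.2, -0.2, -0.2]
width: 0.023
gripper_force: 35.0
t: 39.9
eef_pos: [0.5449, -0.1109, 0.0463]
ee_rot: [3.142, -0.0, -3.141]
force: [-0.6, 0.3, -0.5]
width: 0.0233
gripper_force: 35.0
t: 40.1
eef_pos: [0.5451, -0.1109, 0.0434]
ee_rot: [3.142, 0.0, -3.141]
force: [-0.1, 0.5, -0.7]
width: 0.0235
gripper_force: 35.0
```

```bash
python3 -m handwheel '[{"delta_pos":[0,0,-0.1],"dr":[0,0,0]},{"delta_pos":[0,0,0],"dr":[0,0,0]}]'
python3 -m handwheel '[{"delta_pos":[0,0,-0.05],"dr":[0,0,0]},{"delta_pos":[0,0,0],"dr":[0,0,0]}]'
python3 -m handwheel '[{"delta_pos":[0,0,-0.05],"dr":[0,0,0]},{"delta_pos":[0,0,0],"dr":[0,0,0]}]'
```

```text
t: 40.3
eef_pos: [0.545, -0.1109, 0.0403]
ee_rot: [3.142, -0.0, -3.141]
force: [0.7, 0.5, -1.6]
width: 0.0235
gripper_force: 35.0
t: 40.5
eef_pos: [0.545, -0.1109, 0.039]
ee_rot: [3.142, -0.0, -3.141]
force: [-0.2, 0.5, -0.9]
width: 0.0233
gripper_force: 35.0
t: 40.7
eef_pos: [0.545, -0.1109, 0.0375]
ee_rot: [3.142, -0.0, -3.141]
force: [-0.0, 0.3, -0.7]
width: 0.0236
gripper_force: 35.0
```

```bash
python3 -m handwheel '[{"delta_pos":[0,0,-0.04],"dr":[0,0,0]},{"delta_pos":[0,0,0],"dr":[0,0,0]}]'
python3 -m handwheel '[{"delta_pos":[0,0,-0.04],"dr":[0,0,0]},{"delta_pos":[0,0,0],"dr":[0,0,0]}]'
python3 - <<'E'
from h import *
f=save("side","s11"); cv2.imwrite("pics/s11c.png",cv2.resize(f[180:270,290:440,::-1],(750,450),interpolation=cv2.INTER_CUBIC))
print(get_state()["moment"])
E
```

```text
t: 40.9
eef_pos: [0.5451, -0.111, 0.0367]
ee_rot: [-3.142, 0.0, -3.141]
force: [-1.6, 1.0, 4.0]
width: 0.0235
gripper_force: 35.0
t: 41.1
eef_pos: [0.5451, -0.111, 0.0366]
ee_rot: [-3.141, 0.0, -3.141]
force: [-5.7, 2.5, 15.4]
width: 0.0232
gripper_force: 35.0
[0.91151355 1.89951052 0.05353137]
```

View pics/s11c.png

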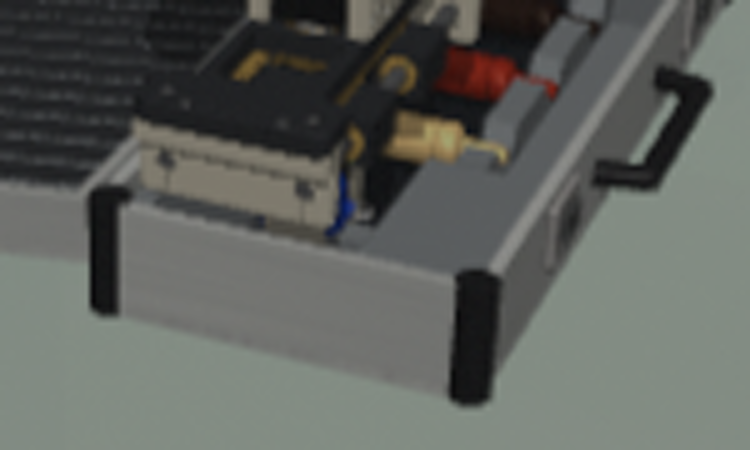

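Contact came at exactly the predicted home height. Release, rise and look.

```bash
python3 -m handwheel '[{"delta_pos":[0,0,0.05],"dr":[0,0,0]},{"delta_pos":[0,0,0],"dr":[0,0,0]},{"delta_pos":[0,0,0],"dr":[0,0,0]},{"delta_pos":[0,0,0.4],"dr":[0,0,0]},{"delta_pos":[0,0,1],"dr":[0,0,0]},{"delta_pos":[0.4,0,1],"dr":[0,0,0]},{"delta_pos":[0.5,0,1],"dr":[0,0,0]},{"delta_pos":[0.5,0,1],"dr":[0,0,0]},{"delta_pos":[0.5,0,1],"dr":[0,0,0]},{"delta_pos":[0,0,0],"dr":[0,0,0]}]' 0.1
python3 -m handwheel '[{"delta_pos":[0,0,0],"dr":[0,0,0]},{"delta_pos":[0,0,0],"dr":[0,0,0]}]'
python3 - <<'E'
from h import *
f=save("wrist","w12"); g=save("side","s12")
np.save("w12E.npy",calibration("wrist")["extrinsics"])
a=cv2.resize(f[70:290,200:440,::-1],(430,400),interpolation=cv2.INTER_CUBIC); b=cv2.resize(g[190:260,310:375,::-1],(370,400),interpolation=cv2.INTER_CUBIC)
cv2.imwrite("pics/c12.png",np.hstack([a,b]))
for x in mark_of("wrist","whistle")[:2]: print(x, atz("wrist",x["location"],.027))
E
```

```text
t: 42.15
eef_pos: [0.6058, -0.1112, 0.2042]
ee_rot: [-3.141, 0.008, -3.14]
force: [-0.3, -0.2, 0.5]
width: 0.0393
gripper_force: 0.0
t: 42.35
eef_pos: [0.601, -0.111, 0.1981]
ee_rot: [3.141, -0.002, -3.142]
force: [-0.3, -0.1, 0.1]
width: 0.0396
gripper_force: 0.0
{'location': [321.5, 155.7], 'conf': 0.78} [ 0.543851   -0.11076743  0.027     ]
```

View pics/c12.png

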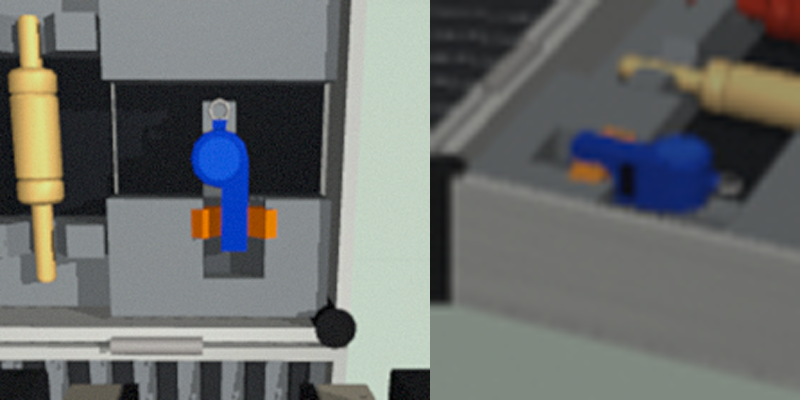

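The wrist view shows the whistle in the cutout: barrel on the post at (220,158), mouthpiece between the lips at (233,225). In the side view it looks about level. I'll press its top with the shut gripper, then use the contact heights to confirm it is seated flat.

```bash
python3 -m handwheel '[{"delta_pos":[-0.5,0.17,0],"dr":[0,0,0]},{"delta_pos":[-0.5,0,0],"dr":[0,0,0]},{"delta_pos":[-0.43,0,-0.5],"dr":[0,0,0]},{"delta_pos":[0,0,-1],"dr":[0,0,0]},{"delta_pos":[0,0,-1],"dr":[0,0,0]},{"delta_pos":[0,0,-1],"dr":[0,0,0]},{"delta_pos":[0,0,-0.5],"dr":[0,0,0]},{"delta_pos":[0,0,0],"dr":[0,0,0]},{"delta_pos":[0,0,0],"dr":[0,0,0]}]' 1 20
python3 -m handwheel '[{"delta_pos":[0,0,-0.1],"dr":[0,0,0]},{"delta_pos":[0,0,0],"dr":[0,0,0]}]'
python3 -m handwheel '[{"delta_pos":[0,0,-0.05],"dr":[0,0,0]},{"delta_pos":[0,0,0],"dr":[0,0,0]}]'
python3 -m handwheel '[{"delta_pos":[0,0,-0.05],"dr":[0,0,0]},{"delta_pos":[0,0,0],"dr":[0,0,0]}]'
```

```text
t: 43.4
eef_pos: [0.5591, -0.106, 0.0788]
ee_rot: [-3.141, -0.001, -3.141]
force: [0.7, -0.3, 0.1]
width: 0.0005
gripper_force: 0.0
t: 43.6
eef_pos: [0.5595, -0.1058, 0.0765]
ee_rot: [3.141, 0.001, -3.141]
force: [0.5, 0.2, -0.1]
width: 0.0001
gripper_force: 0.0
t: 43.8
eef_pos: [0.5592, -0.1059, 0.0746]
ee_rot: [3.141, 0.001, -3.141]
force: [0.3, 0.4, 0.5]
width: 0.0004
gripper_force: 0.0
t: 44.0
eef_pos: [0.559, -0.1059, 0.0727]
ee_rot: [3.142, -0.0, -3.141]
force: [-1.2, -0.7, 0.4]
width: 0.0003
gripper_force: 0.0
```

```bash
python3 -m handwheel '[{"delta_pos":[0,0,-0.05],"dr":[0,0,0]},{"delta_pos":[0,0,0],"dr":[0,0,0]}]'
python3 -m handwheel '[{"delta_pos":[0,0,-0.05],"dr":[0,0,0]},{"delta_pos":[0,0,0],"dr":[0,0,0]}]'
python3 -m handwheel '[{"delta_pos":[0,0,-0.05],"dr":[0,0,0]},{"delta_pos":[0,0,0],"dr":[0,0,0]}]'
python3 -m handwheel '[{"delta_pos":[0,0,-0.04],"dr":[0,0,0]},{"delta_pos":[0,0,0],"dr":[0,0,0]}]'
```

```text
t: 44.2
eef_pos: [0.559, -0.1059, 0.0711]
ee_rot: [3.142, -0.0, -3.141]
force: [-0.2, 0.2, -0.6]
width: 0.0006
gripper_force: 0.0
t: 44.4
eef_pos: [0.559, -0.1059, 0.0695]
ee_rot: [-3.142, -0.0, -3.141]
force: [0.1, -0.6, -0.4]
width: 0.0004
gripper_force: 0.0
t: 44.6
eef_pos: [0.5592, -0.1059, 0.0693]
ee_rot: [-3.141, 0.0, -3.141]
force: [-3.3, 0.8, 10.5]
width: 0.0002
gripper_force: 5.2
t: 44.8
eef_pos: [0.5593, -0.106, 0.0692]
ee_rot: [-3.141, 0.001, -3.14]
force: [-6.4, 1.7, 20.2]
width: 0.0003
gripper_force: 10.3
```

```bash
python3 -m handwheel '[{"delta_pos":[0,0,0.2],"dr":[0,0,0]},{"delta_pos":[-0.35,-0.1,0],"dr":[0,0,0]},{"delta_pos":[-0.35,0,0],"dr":[0,0,0]},{"delta_pos":[0,0,-0.1],"dr":[0,0,0]},{"delta_pos":[0,0,0],"dr":[0,0,0]}]'
python3 -m handwheel '[{"delta_pos":[0,0,-0.06],"dr":[0,0,0]},{"delta_pos":[0,0,0],"dr":[0,0,0]}]'
python3 -m handwheel '[{"delta_pos":[0,0,-0.04],"dr":[0,0,0]},{"delta_pos":[0,0,0],"dr":[0,0,0]}]'
```

```text
t: 45.3
eef_pos: [0.5373, -0.109, 0.0696]
ee_rot: [-3.142, -0.001, -3.141]
force: [0.5, 0.3, 0.4]
width: 0.0005
gripper_force: 0.0
t: 45.5
eef_pos: [0.5379, -0.109, 0.0692]
ee_rot: [-3.141, -0.001, -3.141]
force: [-5.9, 1.9, 15.0]
width: 0.0003
gripper_force: 7.7
t: 45.7
eef_pos: [0.538, -0.109, 0.0691]
ee_rot: [-3.141, -0.0, -3.14]
force: [-10.6, 3.2, 26.2]
width: 0.0007
gripper_force: 13.1
```

```bash
python3 -m handwheel '[{"delta_pos":[0,0,0.3],"dr":[0,0,0]},{"delta_pos":[0.6,0.1,0],"dr":[0,0,0]},{"delta_pos":[0.7,0,0],"dr":[0,0,0]},{"delta_pos":[0,0,-0.15],"dr":[0,0,0]},{"delta_pos":[0,0,-0.05],"dr":[0,0,0]},{"delta_pos":[0,0,0],"dr":[0,0,0]}]'
python3 -m handwheel '[{"delta_pos":[0,0,-0.05],"dr":[0,0,0]},{"delta_pos":[0,0,0],"dr":[0,0,0]}]'
python3 -m handwheel '[{"delta_pos":[0,0,-0.04],"dr":[0,0,0]},{"delta_pos":[0,0,0],"dr":[0,0,0]}]'
```

```text
t: 46.3
eef_pos: [0.5766, -0.1059, 0.0696]
ee_rot: [-3.142, -0.001, -3.141]
force: [-0.5, -0.5, -0.0]
width: 0.0002
gripper_force: 0.0
t: 46.5
eef_pos: [0.5767, -0.106, 0.0693]
ee_rot: [-3.141, 0.0, -3.141]
force: [-0.6, 0.4, 6.5]
width: 0.0007
gripper_force: 3.2
t: 46.7
eef_pos: [0.5769, -0.1062, 0.0691]
ee_rot: [-3.141, 0.001, -3.141]
force: [-4.8, 0.4, 15.5]
width: 0.0007
gripper_force: 7.3
```

The contact height is 0.069 at barrel, middle and mouthpiece, so the whistle is flat and solidly home. Retreat and do a final check.

```bash
python3 -m handwheel '[{"delta_pos":[0,0,0.5],"dr":[0,0,0]},{"delta_pos":[0,0,1],"dr":[0,0,0]},{"delta_pos":[0.2,-0.6,1],"dr":[0,0,0]},{"delta_pos":[0.4,-0.9,1],"dr":[0,0,0]},{"delta_pos":[0.4,-0.9,1],"dr":[0,0,0]},{"delta_pos":[0.3,-0.9,0.5],"dr":[0,0,0]},{"delta_pos":[0,-0.6,0],"dr":[0,0,0]},{"delta_pos":[0,0,0],"dr":[0,0,0]},{"delta_pos":[0,0,0],"dr":[0,0,0]},{"delta_pos":[0,0,0],"dr":[0,0,0]}]'
python3 - <<'E'
from h import *
f=save("wrist","w13"); g=save("side","s13")
for c in("top","side"):
    if c=="top": save(c,"t13")
    print(c,[x["location"] for x in mark_of(c,"ball_cube")[:1]])
a=cv2.resize(f[60:290,60:500,::-1],(800,418)); b=cv2.resize(g[140:400,100:450,::-1],(242,180))
cv2.imwrite("pics/c13.png",a)
E
```

```text
t: 47.7
eef_pos: [0.6153, -0.2221, 0.2164]
ee_rot: [3.141, -0.002, -3.141]
force: [0.1, 0.4, 0.2]
width: 0.0004
gripper_force: 0.0
top [[235.8, 207.1]]
side [[225.3, 304.9]]
```

View pics/c13.png

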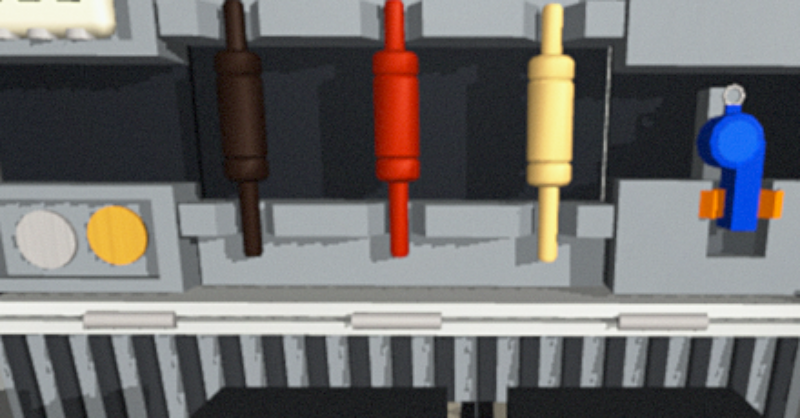

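All three bails lie in their cradles: pale (550,120), red (397,120) and dark (240,120) — image right is the robot's left, so the order is kept. The whistle is home at (735,170), and the ball cube hasn't moved.

```bash
python3 -c "
from station import job_done; print(job_done())"
```

```text
the job is handed in; nothing more can be done
None
```

Job handed in at about 48 s: the three bails lie fully down in the cradles in the same left-to-right order (pale, red, dark), the whistle is pressed flat into its cutout, and the boxed ball was not moved.

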